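# Proof-load moulded cups in a clamp jig

### The job

Stand every cup from the grey mat upside down, as it is, on its own black mark of the jig, swing the toggle clamp's bar over onto them, and turn the yellow torque knob clockwise until it clicks past its detent to the green line. Then turn the knob back to the red line while the clamp is still shut, swing the clamp fully open again, and stand all the cups, still upside down, flat on the floor of the blue tray. Leave the mug and the steel dish where they are; if a cup gets knocked off its mark before the knob has clicked, put it right before clicking.

Things in the scene. Friction and masses are not known exactly. Their poses are not given: they have to be found in the camera images.
- cup0: one of two or three moulded melamine cups (the state gives None for an absent one): pale yellow-green straight-sided cup standing upside down, 46 mm diameter, 40 mm tall, about 60 g; origin at the centre of its underside (the rim it stands on), z up
- cup1: one of two or three moulded melamine cups (the state gives None for an absent one): pale yellow-green straight-sided cup standing upside down, 46 mm diameter, 40 mm tall, about 60 g; origin at the centre of its underside (the rim it stands on), z up
- cup2: one of two or three moulded melamine cups (the state gives None for an absent one): pale yellow-green straight-sided cup standing upside down, 46 mm diameter, 40 mm tall, about 60 g; origin at the centre of its underside (the rim it stands on), z up
- jig: aluminium jig deck, 240 (x) x 350 (y) x 12 mm, fixed; origin at the centre of its underside on the table, its top 12 mm up. Its x axis points from the clamp's handle side to the hinge side. In its frame: clamp hinge posts at x 67..107, y 19..81 mm, up to 78 mm high; round grey knob pillar 72 mm diameter at (-30, -130) mm, top 42 mm up
- mark0 (a point): centre of a black disc (54 mm, green ring 62 mm across) printed flush on the deck, at deck-top height; the three marks stand in a row 75 mm apart along the jig's y. Each takes one cup
- mark1 (a point): centre of a black disc (54 mm, green ring 62 mm across) printed flush on the deck, at deck-top height; the three marks stand in a row 75 mm apart along the jig's y. Each takes one cup
- mark2 (a point): centre of a black disc (54 mm, green ring 62 mm across) printed flush on the deck, at deck-top height; the three marks stand in a row 75 mm apart along the jig's y. Each takes one cup
- clamp (a joint): angle of the toggle clamp's arm (rad) about the jig's y axis: 1.8 = fully open (upright, leaning a little away), about 0 = shut, arm level and the rubber-faced bar resting on the cups' tops. A steel counterweight block above its hinge carries it over centre at about 1.1 rad: let go, it falls to the nearer end; about 2 N at the handle
- clamp_grip (a point): centre of the clamp's red barrel handle, 26 mm diameter, 28 mm long with its axis along the jig's y; 190 mm from the hinge. Pinch its two flat ends (fingers closing along the jig's y); it turns between the fingers as the arm swings. The presser bar (36 x 190 mm) lies across the arm, centred 115 mm from the hinge
- clamp_hinge (a point): point on the clamp's hinge axis (parallel to the jig's y), fixed to the jig, 66.5 mm above the table; the shut arm points along the jig's -x from here, the open arm up
- knob (a joint): angle of the yellow torque knob (rad), 0 = red line, grows clockwise seen from above; its detent hump is at 0.6 rad, past which it clicks on to its stop at 1.2 = green line; let go before the hump, it springs back to 0. Up to about 0.25 N m
- knob_grip (a point): on the knob's vertical axis at grip height: the knob is an upright yellow bar 46 mm long and 14 mm thick standing on a black disc (48 mm diameter); the bar reaches from the disc, 28 mm below this point, to 10 mm above it; the point's x axis lies along the bar's length and turns with it
- tray: open blue tray, 240 (x) x 150 (y) x 24 mm outside, walls and floor 5 mm, fixed; origin at the centre of its underside. Takes three cups in a row along its x, 65 to 70 mm apart
- mat: grey mat 260 (x) x 160 (y) x 2 mm, fixed, on which the cups stand at the start in a row along its x about 65 mm apart; origin at the centre of its underside
- mug: white mug 72 mm diameter, 75 mm tall, beyond the jig; leave alone
- dish: small steel bowl 72 mm diameter, 28 mm tall, beyond the jig; leave alone
Not all that is in view belongs to the job. Leave any orange or pink look-alike of the cup1 alone.

How it is judged:
On the way, in this order (a step that is already met when the one before it is completed fails the run):
1. every cup stands on a mark of the jig (within 12 mm), clamp open ((horizontal distance between cup0 and mark0 below 0.012 m or horizontal distance between cup0 and mark1 below 0.012 m or horizontal distance between cup0 and mark2 below 0.012 m) and angle between each of cup0, cup1, cup2's own z axis and vertical below 0.1 rad and z of each of cup0, cup1, cup2 in the frame of jig below 0.018 m and (horizontal distance between cup1 and mark0 below 0.012 m or horizontal distance between cup1 and mark1 below 0.012 m or horizontal distance between cup1 and mark2 below 0.012 m) and (horizontal distance between cup2 and mark0 below 0.012 m or horizontal distance between cup2 and mark1 below 0.012 m or horizontal distance between cup2 and mark2 below 0.012 m) and value of joint clamp above 1.5 rad and value of joint knob below 0.2 rad), for 0.2 s.
2. the clamp is shut over the cups on their marks ((horizontal distance between cup0 and mark0 below 0.012 m or horizontal distance between cup0 and mark1 below 0.012 m or horizontal distance between cup0 and mark2 below 0.012 m) and angle between each of cup0, cup1, cup2's own z axis and vertical below 0.1 rad and z of each of cup0, cup1, cup2 in the frame of jig below 0.018 m and (horizontal distance between cup1 and mark0 below 0.012 m or horizontal distance between cup1 and mark1 below 0.012 m or horizontal distance between cup1 and mark2 below 0.012 m) and (horizontal distance between cup2 and mark0 below 0.012 m or horizontal distance between cup2 and mark1 below 0.012 m or horizontal distance between cup2 and mark2 below 0.012 m) and value of joint clamp below 0.1 rad and value of joint knob below 0.2 rad), for 0.2 s.
3. the knob has clicked past its detent with the clamp shut on the cups on their marks ((horizontal distance between cup0 and mark0 below 0.012 m or horizontal distance between cup0 and mark1 below 0.012 m or horizontal distance between cup0 and mark2 below 0.012 m) and angle between each of cup0, cup1, cup2's own z axis and vertical below 0.1 rad and z of each of cup0, cup1, cup2 in the frame of jig below 0.018 m and (horizontal distance between cup1 and mark0 below 0.012 m or horizontal distance between cup1 and mark1 below 0.012 m or horizontal distance between cup1 and mark2 below 0.012 m) and (horizontal distance between cup2 and mark0 below 0.012 m or horizontal distance between cup2 and mark1 below 0.012 m or horizontal distance between cup2 and mark2 below 0.012 m) and value of joint clamp below 0.1 rad and value of joint knob above 1 rad), for 0.2 s.
4. the knob is back at the red line with the clamp still shut (value of joint clamp below 0.1 rad and value of joint knob below 0.2 rad), for 0.2 s.
At the end, for the whole second after the job is handed in: every cup stands upside down (tilt under 0.1 rad), at rest and released on the floor of the tray; the clamp is open beyond 1.6 rad and the knob is within 0.2 rad of its red line (x of cup0 in the frame of tray between -0.1 and 0.1 m and y of cup0 in the frame of tray between -0.055 and 0.055 m and z of each of cup0, cup1, cup2 in the frame of tray below 0.011 m and angle between each of cup0, cup1, cup2's own z axis and vertical below 0.1 rad and linear speed of each of cup0, cup1, cup2 below 0.02 m/s and contact force between each of cup0, cup1, cup2 and the fingers below 0.1 N and x of cup1 in the frame of tray between -0.1 and 0.1 m and y of cup1 in the frame of tray between -0.055 and 0.055 m and x of cup2 in the frame of tray between -0.1 and 0.1 m and y of cup2 in the frame of tray between -0.055 and 0.055 m and value of joint clamp above 1.6 rad and value of joint knob below 0.2 rad); the robot touches nothing.
It fails at once if the mug is shifted by more than 40 mm (distance of mug from where it was at the start of the episode above 0.04 m).
It fails at once if the dish is shifted by more than 40 mm (distance of dish from where it was at the start of the episode above 0.04 m).
Of cup0, cup1, cup2 only 2 to 3 are there at a start; the rules pass over those that are not, and their reading is None.
At some moment in a run one of cup0, cup1, cup2 may be knocked a few centimetres aside while the robot is not near it.
It also fails if it takes over 210 s, if anything falls off the work surface, if the arm or the gripper's body presses on something with over 40 N, if the wrist force passes 120 N, or if a joint passes its speed limit or range.

### The arm

A 6-joint arm with a two-finger parallel gripper is mounted at the origin on the work surface. World frame = base frame: x ahead of the robot, y to its left, z up, the work surface at z = 0. Lengths are in m, angles in rad, forces in N, time in s.
With the tool pointing down it reaches from about 0.35 to 0.85 m from the base axis. Payload 8.1 kg.
Tool frame: the origin (TCP) lies at the very end of the fingers, on their centre line; the grasp point (between the pads) lies 19 mm behind it; z points along the fingers, y is the line along which they close (so a half turn about z gives the same grasp; the last joint's range is limited). The gripper opens to 93 mm and grips with 3 to 60 N. Pads are 15 mm wide; open, the fingers measure 128 mm over their backs; the gripper's body (75 mm by 188 mm) begins 65 mm behind the grasp point.
Start: joints at [1.258, 0.13, 1.488, -0, 1.523, -0.085], TCP at [0.135, 0.585, 0.219] pointing down, gripper open.
Joint ranges: [-2.96, 2.96], [-0.89, 2.26], [0.02, 2.5], [-1.34, 4.48], [0, 2.73], [-2.66, 2.66]. Speed limits (rad/s): [2.39, 2.39, 2.79, 3.14, 3.14, 3.14].

### API

Orientations are given as a rotation vector (axis times angle).
In Python, from plant import robot, imaging gives the robot as it stands.
- The arm moves only by the tool jog_arm, never from a script. Its argument "rows" is a list of rows, each a list of 2 entries, a list of its own where there are three numbers: the shift along the tool's x, y, z each as a share of 0.2 m, from -1 to 1, then the turn, a rotation vector about the tool's x, y, z each as a share of pi/2 rad, from -1 to 1. A call has 1 to 5 rows; each row is the pose to reach, as a shift and turn from the pose commanded when the call began, along the tool's axes at that moment; what a row does not reach only later rows make up. A row lasts 1/10 s, in which the tool goes at most 50 mm and 8.59 degrees, less where a joint would pass 70% of its speed; a pose out of reach is approached as far as the arm can. A call with a number of a shift or a turn outside -1 to 1 is refused whole. A call with a gripper value outside its range is refused whole. "hand" is the closure, from -1 (fully open) to 1 (shut), set as the call begins (left out, the last holds). The fingers move at their own pace and stop on an object; "squeeze" is the grip in N (left out, the last holds). Time passes only in rows, so rows that repeat a pose let the fingers close. It gives the time, the measured TCP pose, the force, the opening and the grip force at its end, in the units of the state.
- robot.read_state(): the state, without advancing time (a new reading comes with each control period).
- imaging.read_camera(name): name is "scene" or "top" or "wrist"; returns a dict with "frame" (400x640x3 uint8, red, green, blue), "vertical_fov" (degrees; the focal length in pixels is half the picture's height over the tangent of half this angle, whatever the lens; pixels are square), "cx", "cy" (the principal point, pixels), "k1" (the pictures are not rectified: a ray, as slopes to the right and down, at radius r is drawn at 1 + k1 r^2 times it, then the intrinsics apply), "R" (3x3) and "t" (3): a world point X has camera coordinates R X + t. Camera axes: x right, y down, z forward; pixel columns grow to the right and rows downward; lengths in m; the calibration is good to about 2 mm. A picture is of the moment at which its call begins. There is no depth.
- robot.close_job(): hands the job in; it is judged then, once.
The state is a dict: "t": time; "q": joint angles; "dq": joint speeds; "joint_torque": joint torques, N m; "tool_pos": TCP position; "orientation": TCP orientation; "force": force on the tool from outside, world axes, zero at the start; "wrist_torque": the same for the moment, N m; "opening": finger opening in m; "gripper_force": force on a finger pad.
Only numpy, scipy, OpenCV 4.12 (cv2) and the standard library are available. Lean on these libraries where they do the work, as an engineer would, in place of code of your own. Each camera call takes 0.05 s, during which the arm holds its last target. There are 200 camera calls.

## Working session

There is one attempt and no reset: what is moved stays moved. The work goes in short steps, Python scripts to look and compute and a tool call to move; the robot and the scene stay as the last step left them, time stands still between calls to the robot, and variables do not carry over. Pictures are saved under pics/ and viewed, at most 14 in all, crops included, and the job is handed in when it is done.

Besides the shell and the picture viewer there is one more tool, called after "Request:" by a JSON object that holds its "op" and its "data". jog_arm: Moves the arm, as the interface text tells. Its arguments: {"type":"object","properties":{"rows":{"type":"array"},"hand":{"type":"number"},"squeeze":{"type":"number"}},"required":["rows"]}

```bash
ls; mkdir -p pics; cat > h.py <<'E'
import numpy as np, cv2
from plant import robot, imaging
def cam(n):
    return imaging.read_camera(n)
def K(c):
    f=200/np.tan(np.radians(c['vertical_fov'])/2); return f
def ray(c,u,v):
    f=K(c); d=np.array([(u-c['cx'])/f,(v-c['cy'])/f]); p=d.copy()
    for _ in range(30): p=d/(1+c['k1']*(p@p))
    R=np.array(c['R']); return -R.T@np.array(c['t']), R.T@np.array([p[0],p[1],1])
def onz(c,u,v,z):
    o,d=ray(c,u,v); return o+d*(z-o[2])/d[2]
def proj(c,X):
    x=np.array(c['R'])@np.array(X)+np.array(c['t']); p=x[:2]/x[2]; p=p*(1+c['k1']*(p@p)); return p*K(c)+[c['cx'],c['cy']]
def tri(a,b):
    A=np.zeros((3,3));B=np.zeros(3)
    for c,u,v in (a,b):
        o,d=ray(c,u,v); d=d/np.linalg.norm(d); P=np.eye(3)-np.outer(d,d); A+=P;B+=P@o
    return np.linalg.solve(A,B)
E
python3 - <<'E'
from h import *
import pickle
D={}
for n in ('scene','top','wrist'):
    c=cam(n); D[n]=c; cv2.imwrite(f'pics/{n}0.png',c['frame'][:,:,::-1])
    print(n,c['vertical_fov'],c['cx'],c['cy'],c['k1'],-np.array(c['R']).T@c['t'])
pickle.dump(D,open('d0.pkl','wb'))
print(robot.read_state())
E
```

```text
pics
scene 49.410613714957265 321.00258050421735 197.85312750432595 -0.1156227397441423 [ 1.23228353 -0.75604805  0.73669242]
top 56.766384620713644 313.9678199126027 199.58468027290357 -0.013451401323163508 [ 0.37372417 -0.03533059  1.26721262]
wrist 58.03384722961375 315.7040577418891 194.73675867045267 -0.07722871528029054 [0.06314893 0.60119094 0.38387008]
{'t': 0.15, 'q': array([ 1.25763460e+00,  1.31009743e-01,  1.48898256e+00, -4.32538927e-05,
        1.52298763e+00, -8.54223799e-02]), 'dq': array([ 5.87592975e-04, -1.57663906e-03, -3.89306351e-03, -2.07468238e-03,
        1.64767632e-06,  4.35803909e-04]), 'joint_torque': array([ 6.13706088e-04, -5.60473430e+01, -4.92336738e+01,  7.67465984e-02,
        3.05312674e-02, -1.68954803e-04]), 'tool_pos': array([0.13534404, 0.58410839, 0.21784081]), 'orientation': array([-3.56929806e-01, -3.12101608e+00,  2.14927974e-03]), 'force': array([0.32902577, 0.9217406 , 0.59467086]), 'wrist_torque': array([ 0.02154175, -0.00433287,  0.04424253]), 'gripper_force': 0.0, 'opening': 0.09321109275282013}
```

View pics/top0.png

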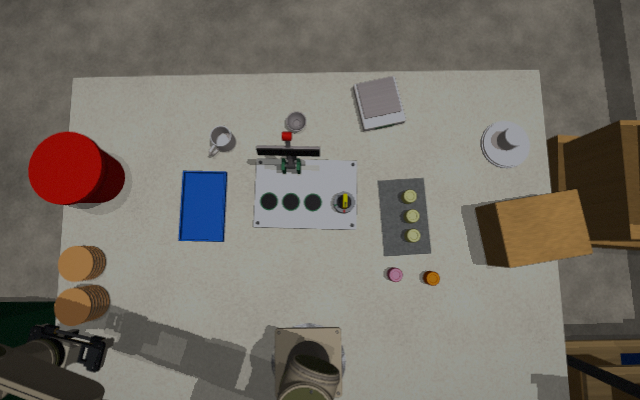

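View pics/scene0.png

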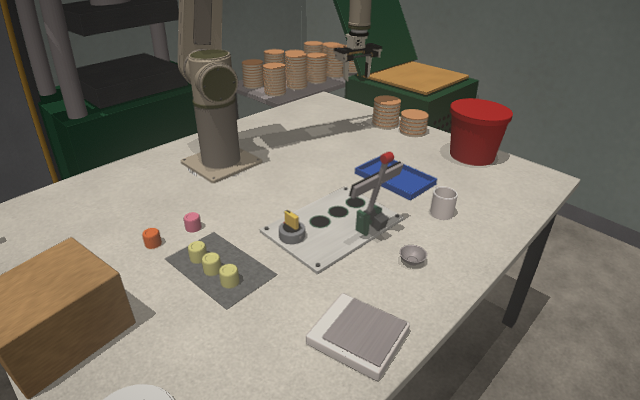

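The scene holds three pale green cups on the grey mat: top (410,196), (413,216), (414,236), scene (197,252), (212,263), (229,275). Look-alikes are the pink one at top (395,274), the orange one at (432,278), and the yellow knob at (344,201). I choose the three green ones on the mat and check them in a crop.

```bash
python3 - <<'E'
from h import *
import pickle
D=pickle.load(open('d0.pkl','rb'))
t=D['top']['frame'][120:290,172:438,::-1]; cv2.imwrite('pics/topc.png',cv2.resize(t,None,fx=3,fy=3,interpolation=cv2.INTER_CUBIC))
t=D['scene']['frame'][150:300,140:455,::-1]; cv2.imwrite('pics/scenec.png',cv2.resize(t,None,fx=2.5,fy=2.5,interpolation=cv2.INTER_CUBIC))
E
```

```text
(no output)
```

View pics/topc.png

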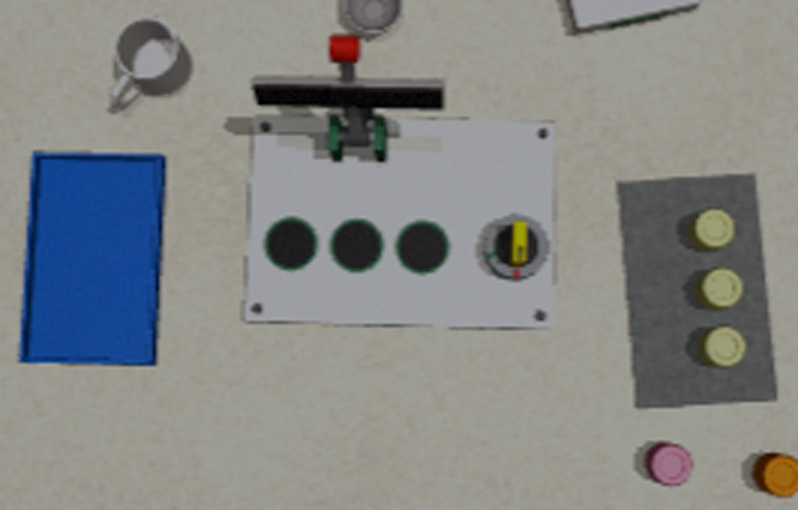

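View pics/scenec.png

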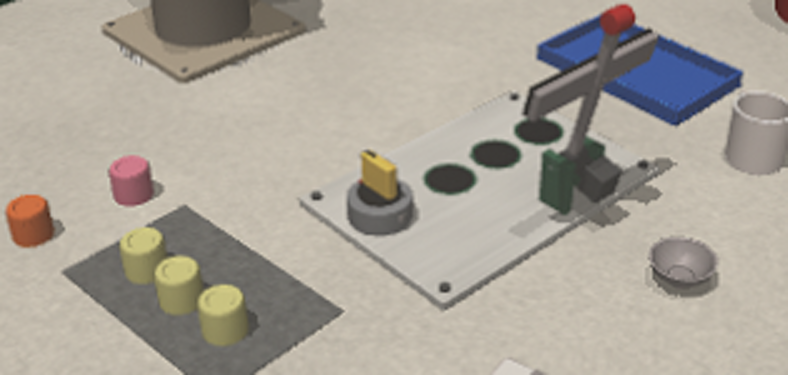

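```bash
python3 - <<'E'
from h import *
import pickle
D=pickle.load(open('d0.pkl','rb'));T=D['top'];S=D['scene']
ut=lambda x,y:(172+(x+.5)/3-.5,120+(y+.5)/3-.5)
us=lambda x,y:(140+(x+.5)/2.5-.5,150+(y+.5)/2.5-.5)
P={'cA':((715,228),(147,239)),'cB':((722,287),(182,269)),'cC':((725,346),(223,298)),
'm0':((291,243),(539,131)),'m1':((357,245),(496,154)),'m2':((423,247),(450,179)),
'handle':((345,48),(618,19)),'screwUL':((266,127),(643,164)),'screwUR':((543,133),(445,287)),'screwBL':((257,308),(514,97)),'screwBR':((540,315),(317,196)),
'knobtop':((519,240),(378,168))}
# scene cup order: nearest robot(top C) is leftmost
P['cA'],P['cC']=(P['cA'][0],P['cC'][1]),(P['cC'][0],P['cA'][1])
for k,(a,b) in P.items():
    print(k,tri((T,*ut(*a)),(S,*us(*b))).round(4), onz(T,*ut(*a),.04 if k[0]=='c' else .012).round(4))
for n,pts,z in (('tray',((36,153),(165,155),(155,364),(20,361)),.024),('jig',((252,116),(556,121),(552,327),(245,321)),.012),('mat',((617,182),(755,174),(777,399),(636,407)),.002)):
    Q=np.array([onz(T,*ut(*p),z) for p in pts]); print(n,Q.round(4).tolist(),Q.mean(0).round(4))
    r=cv2.minAreaRect(Q[:,:2].astype('f4')); print(r)
print('knobtop80',onz(T,*ut(519,240),.08),'knob ends', onz(T,*ut(519,221),.08),onz(T,*ut(519,262),.08))
E
```

```text
cA [ 0.5367 -0.3471  0.0423] [ 0.5357 -0.3495  0.04  ]
cB [ 0.4714 -0.3511  0.0414] [ 0.4697 -0.3541  0.04  ]
cC [ 0.4066 -0.3507  0.0422] [ 0.4047 -0.3543  0.04  ]
m0 [0.5306 0.1272 0.0139] [0.5301 0.1268 0.012 ]
m1 [0.5272 0.0522 0.0138] [0.5266 0.0515 0.012 ]
m2 [ 0.5238 -0.0227  0.0132] [ 0.5231 -0.0237  0.012 ]
handle [0.6852 0.0455 0.2532] [0.7581 0.0637 0.012 ]
screwUL [0.6658 0.156  0.0166] [0.6657 0.1557 0.012 ]
screwUR [ 0.6533 -0.1625  0.0156] [ 0.6531 -0.1639  0.012 ]
screwBL [0.4566 0.1651 0.0151] [0.4566 0.1653 0.012 ]
screwBR [ 0.444  -0.1536  0.0149] [ 0.4436 -0.1546  0.012 ]
knobtop [ 0.5209 -0.128   0.0787] [ 0.5293 -0.1331  0.012 ]
tray [[0.6372, 0.4176, 0.024], [0.6323, 0.2693, 0.024], [0.3951, 0.2772, 0.024], [0.4006, 0.4288, 0.024]] [0.5163 0.3482 0.024 ]
((0.5162050724029541, 0.34909477829933167), (0.15170177817344666, 0.23733723163604736), 88.08841705322266)
jig [[0.679, 0.1719, 0.012], [0.667, -0.1793, 0.012], [0.4299, -0.1677, 0.012], [0.4421, 0.1789, 0.012]] [0.5545 0.0009 0.012 ]
((0.5543548464775085, 0.000354766845703125), (0.35149455070495605, 0.23736271262168884), 88.04248809814453)
mat [[0.5962, -0.2487, 0.002], [0.6029, -0.4085, 0.002], [0.3452, -0.4199, 0.002], [0.3389, -0.2607, 0.002]] [ 0.4708 -0.3345  0.002 ]
((0.4706755578517914, -0.33433377742767334), (0.25831475853919983, 0.15992248058319092), 2.5413994789123535)
knobtop80 [ 0.52086878 -0.12778151  0.08      ] knob ends [ 0.54152838 -0.12831514  0.08      ] [ 0.49705753 -0.12716744  0.08      ]
```

Triangulated heights (deck 14, cups 42, handle 253, knob 79 mm) match the text within the 2 mm calibration error. Jig centre (0.555,0.001), yaw −0.042. I align the tool with the jig and travel to the mat.

Request:
{"op": "jog_arm", "data": {"rows": [[[-0.9,-0.23,0],[0,0,-0.118]],[[-0.9,-0.23,0],[0,0,-0.118]],[[-0.9,-0.23,0],[0,0,-0.118]],[[-0.9,-0.23,0],[0,0,-0.118]],[[-0.9,-0.23,0],[0,0,-0.118]]], "hand": -0.4, "squeeze": 20}}

```text
t: 0.65
tool_pos: [0.3044, 0.4964, 0.2182]
orientation: [0.074, 3.14, -0.002]
force: [0.1, -0.6, 0.6]
opening: 0.0658
gripper_force: 0.0
```

Request:
{"op": "jog_arm", "data": {"rows": [[[-1,-0.7,0],[0,0,0]],[[-1,-0.7,0],[0,0,0]],[[-1,-0.7,0],[0,0,0]],[[-1,-0.7,0],[0,0,0]],[[-1,-0.7,0],[0,0,0]]]}}

```text
t: 1.15
tool_pos: [0.4954, 0.3495, 0.2184]
orientation: [-0.067, -3.141, 0.0]
force: [1.1, 1.0, -0.5]
opening: 0.0653
gripper_force: 0.0
```

Request:
{"op": "jog_arm", "data": {"rows": [[[0,-1,0],[0,0,0]],[[0,-1,0],[0,0,0]],[[0,-1,0],[0,0,0]],[[0,-1,0],[0,0,0]]]}}

```text
t: 1.55
tool_pos: [0.4851, 0.1497, 0.2182]
orientation: [-0.065, -3.14, -0.0]
force: [0.7, -0.5, -0.1]
opening: 0.065
gripper_force: 0.0
```

Request:
{"op": "jog_arm", "data": {"rows": [[[0,-1,0],[0,0,0]],[[0,-1,0],[0,0,0]],[[0,-1,0],[0,0,0]],[[0,-1,0],[0,0,0]]]}}

```text
t: 1.95
tool_pos: [0.4768, -0.0501, 0.2186]
orientation: [0.066, 3.141, 0.0]
force: [1.9, -0.5, 0.2]
opening: 0.065
gripper_force: 0.0
```

Request:
{"op": "jog_arm", "data": {"rows": [[[0,-1,0],[0,0,0]],[[0,-1,0],[0,0,0]],[[0,-1,0],[0,0,0]],[[0,-1,0],[0,0,0]],[[0,-1,0],[0,0,0]]]}}

```text
t: 2.45
tool_pos: [0.4678, -0.2535, 0.2181]
orientation: [-0.075, -3.14, 0.002]
force: [1.0, 1.3, -0.2]
opening: 0.0653
gripper_force: 0.0
```

```bash
cat >> h.py <<'E'
from scipy.spatial.transform import Rotation as Ro
JC=np.array([.5549,.0011]); JY=-.042
def tojig(p):
    c,s=np.cos(JY),np.sin(JY); d=np.array(p[:2])-JC; return np.array([c*d[0]+s*d[1],-s*d[0]+c*d[1]])
def where():
    s=robot.read_state(); R=Ro.from_rotvec(s['orientation']).as_matrix()
    print('t %.2f'%s['t'],'tcp',s['tool_pos'].round(4),'jig',tojig(s['tool_pos']).round(4),'z %.4f'%s['tool_pos'][2],'txang-jig %.4f'%(((np.arctan2(R[1,0],R[0,0])-JY-np.pi+np.pi)%(2*np.pi))-np.pi),'tilt',R[:2,2].round(3),'q',s['q'].round(2),'F',s['force'].round(1),'op %.4f'%s['opening'],'gf %.1f'%s['gripper_force'])
    return s
def cups(c,z=.042,wh=40):
    hsv=cv2.cvtColor(c['frame'],cv2.COLOR_RGB2HSV)
    m=cv2.inRange(hsv,(24,50,wh),(38,190,255)); n,l,st,ce=cv2.connectedComponentsWithStats(m)
    return [(st[i],ce[i]) for i in range(1,n) if st[i][4]>60]
E
python3 - <<'E'
from h import *
where()
c=cam('wrist'); cv2.imwrite('pics/w1.png',c['frame'][:,:,::-1]); import pickle; pickle.dump(c,open('w1.pkl','wb'))
for s,e in cups(c): print(s,e.round(1),onz(c,*e,.03).round(4))
E
```

```text
t 2.45 tcp [ 0.4678 -0.2535  0.2181] jig [-0.0763 -0.258 ] z 0.2181 txang-jig -0.0055 tilt [-0.001 -0.001] q [-0.59 -0.05  1.68 -0.    1.52 -2.12] F [ 1.   1.3 -0.2] op 0.0653 gf 0.0
[ 184   91   56   48 2113] [211.2 113.7] [ 0.4058 -0.352   0.03  ]
[ 193  154   52   49 1966] [218.7 177.8] [ 0.4697 -0.3521  0.03  ]
[207 212  49  38 994] [231.3 228.1] [ 0.5243 -0.3453  0.03  ]
[451 238  15  21 271] [457.7 248.1] [ 0.5596 -0.1047  0.03  ]
```

View pics/w1.png

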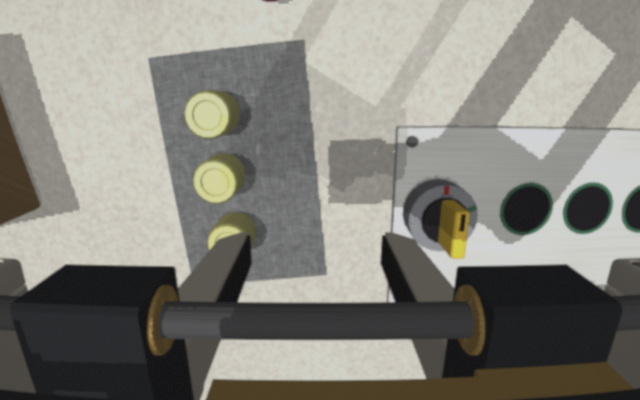

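The wrist view shows cups at about (209,114), (216,180) and (231,228, partly hidden). Positions agree within 2 mm with the two-view measurement. I go for the farthest cup, A.

Request:
{"op": "jog_arm", "data": {"rows": [[[-0.36,-0.46,0],[0,0,0]],[[-0.36,-0.46,0],[0,0,0]],[[-0.36,-0.46,0],[0,0,0]],[[-0.36,-0.46,0],[0,0,0]]]}}

```text
t: 2.9
tool_pos: [0.538, -0.3433, 0.2173]
orientation: [-0.066, -3.14, -0.002]
force: [-0.4, 0.5, -0.2]
opening: 0.0654
gripper_force: 0.0
```

Request:
{"op": "jog_arm", "data": {"rows": [[[0,0,0.25],[0,0,0]],[[0,0,0.5],[0,0,0]],[[0,0,0.7],[0,0,0]],[[0,0,0.7],[0,0,0]]]}}

```text
t: 3.3
tool_pos: [0.5326, -0.3381, 0.0714]
orientation: [-0.064, -3.131, -0.013]
force: [-1.2, 1.0, -1.2]
opening: 0.0652
gripper_force: 0.0
```

```bash
python3 - <<'E'
from h import *
where(); print(tojig((.536,-.3485)))
c=cam('top')
for s,e in cups(c): print(s,e.round(1),onz(c,*e,.035).round(4))
E
```

```text
t 3.30 tcp [ 0.5326 -0.3381  0.0714] jig [-0.008  -0.3398] z 0.0714 txang-jig 0.0013 tilt [-0.01   0.008] q [-0.65  0.33  1.53  0.    1.29 -2.18] F [-1.2  1.  -1.2] op 0.0652 gf 0.0
[-0.00420445 -0.35008526]
[404 209  16  14 144] [412.3 214.9] [ 0.4716 -0.3554  0.035 ]
[393 229  40  29 142] [414.6 240.5] [ 0.3867 -0.3589  0.035 ]
```

Request:
{"op": "jog_arm", "data": {"rows": [[[0,0,0],[0,0,0]],[[0,0,0],[0,0,0]]]}}

```text
t: 3.55
tool_pos: [0.5391, -0.3446, 0.0828]
orientation: [0.066, 3.136, -0.005]
force: [-1.0, 0.4, -0.3]
opening: 0.0653
gripper_force: 0.0
```

```bash
python3 - <<'E'
from h import *
where()
E
```

```text
t 3.55 tcp [ 0.5391 -0.3446  0.0828] jig [-0.0013 -0.3461] z 0.0828 txang-jig 0.0002 tilt [ 0.005 -0.003] q [-0.65  0.33  1.51  0.    1.29 -2.18] F [-1.   0.4 -0.3] op 0.0653 gf 0.0
```

Request:
{"op": "jog_arm", "data": {"rows": [[[0.015,-0.02,0.1],[0,0,0]],[[0.015,-0.02,0.2],[0,0,0]],[[0.015,-0.02,0.3],[0,0,0]],[[0.015,-0.02,0.34],[0,0,0]],[[0.015,-0.02,0.34],[0,0,0]]]}}

```text
t: 4.05
tool_pos: [0.5339, -0.3477, 0.0112]
orientation: [0.067, 3.141, -0.0]
force: [0.0, -0.9, 0.5]
opening: 0.065
gripper_force: 0.0
```

Request:
{"op": "jog_arm", "data": {"rows": [[[0,0,0],[0,0,0]],[[0,0,0],[0,0,0]],[[0,0,0],[0,0,0]]]}}

```text
t: 4.35
tool_pos: [0.5346, -0.3482, 0.0121]
orientation: [0.067, 3.139, -0.002]
force: [-0.3, 0.1, -0.4]
opening: 0.065
gripper_force: 0.0
```

```bash
python3 - <<'E'
from h import *
where()
E
```

```text
t 4.35 tcp [ 0.5346 -0.3482  0.0121] jig [-0.0056 -0.3499] z 0.0121 txang-jig -0.0004 tilt [ 0.002 -0.001] q [-0.66  0.41  1.55  0.    1.18 -2.19] F [-0.3  0.1 -0.4] op 0.0650 gf 0.0
```

Request:
{"op": "jog_arm", "data": {"rows": [[[0,0,0],[0,0,0]],[[0,0,0],[0,0,0]],[[0,0,0],[0,0,0]],[[0,0,0],[0,0,0]],[[0,0,0],[0,0,0]]], "hand": 1, "squeeze": 20}}

```text
t: 4.85
tool_pos: [0.5338, -0.3476, 0.0107]
orientation: [0.067, 3.141, -0.0]
force: [0.0, 0.7, 1.4]
opening: 0.0461
gripper_force: 20.0
```

Request:
{"op": "jog_arm", "data": {"rows": [[[0,0,-0.15],[0,0,0]],[[0,0,-0.35],[0,0,0]],[[0,0,-0.55],[0,0,0]],[[0,0,-0.7],[0,0,0]],[[0,0,-0.7],[0,0,0]]]}}

```text
t: 5.35
tool_pos: [0.5364, -0.3497, 0.1571]
orientation: [0.066, 3.133, -0.009]
force: [0.8, -0.4, 0.3]
opening: 0.046
gripper_force: 20.0
```

```bash
python3 - <<'E'
from h import *
where()
c=cam('wrist'); cv2.imwrite('pics/w2.png',c['frame'][:,:,::-1])
E
```

```text
t 5.35 tcp [ 0.5364 -0.3497  0.1571] jig [-0.0037 -0.3513] z 0.1571 txang-jig -0.0004 tilt [ 0.008 -0.006] q [-0.66  0.26  1.45 -0.    1.42 -2.19] F [ 0.8 -0.4  0.3] op 0.0460 gf 20.0
```

View pics/w2.png

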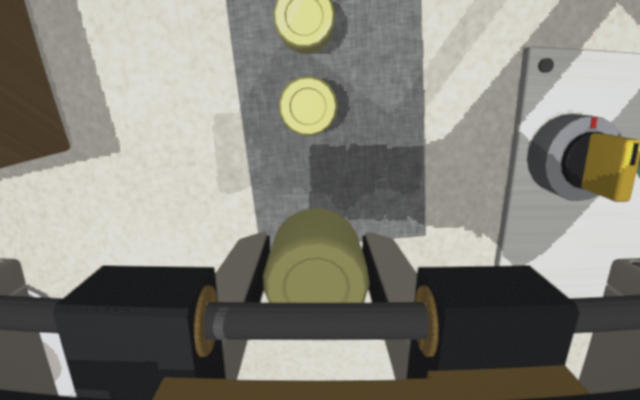

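Cup A is held between the fingers (opening 46 mm, cup at (315,260)); the other two stand at (303,16) and (307,106). I carry it to mark0.

Request:
{"op": "jog_arm", "data": {"rows": [[[0,0.2,0],[0,0,0]],[[0,0.4,0],[0,0,0]],[[0.05,0.6,0],[0,0,0]],[[0.1,0.8,0],[0,0,0]],[[0.125,1,0],[0,0,0]]]}}

```text
t: 5.9
tool_pos: [0.5152, -0.1448, 0.1482]
orientation: [-0.067, -3.137, -0.002]
force: [0.2, -0.7, -1.9]
opening: 0.0455
gripper_force: 20.0
```

Request:
{"op": "jog_arm", "data": {"rows": [[[0,0.2,0],[0,0,0]],[[0,0.4,0],[0,0,0]],[[0,0.6,0],[0,0,0]],[[0,0.8,0],[0,0,0]],[[0,1,0],[0,0,0]]]}}

```text
t: 6.4
tool_pos: [0.5243, 0.0547, 0.1485]
orientation: [-0.067, -3.138, 0.0]
force: [0.8, -0.5, -0.8]
opening: 0.0458
gripper_force: 20.0
```

Request:
{"op": "jog_arm", "data": {"rows": [[[0,0.2,0],[0,0,0]],[[0,0.37,0],[0,0,0]],[[0,0.37,0],[0,0,0]],[[0,0.37,0],[0,0,0]],[[0,0.37,0],[0,0,0]]]}}

```text
t: 6.9
tool_pos: [0.5282, 0.1261, 0.1494]
orientation: [-0.067, -3.139, 0.001]
force: [0.3, -1.0, -1.1]
opening: 0.0456
gripper_force: 20.0
```

Request:
{"op": "jog_arm", "data": {"rows": [[[0,0,0.15],[0,0,0]],[[0,0,0.3],[0,0,0]],[[0,0,0.45],[0,0,0]],[[0,0,0.5],[0,0,0]],[[0,0,0.5],[0,0,0]]]}}

```text
t: 7.4
tool_pos: [0.5272, 0.1257, 0.0487]
orientation: [-0.069, -3.137, 0.001]
force: [-0.3, 0.6, -0.9]
opening: 0.0455
gripper_force: 20.0
```

Request:
{"op": "jog_arm", "data": {"rows": [[[0,0,0],[0,0,0]],[[0,0,0],[0,0,0]],[[0,0,0],[0,0,0]]]}}

```text
t: 7.7
tool_pos: [0.5302, 0.1271, 0.0524]
orientation: [0.067, 3.138, 0.001]
force: [-0.7, -0.4, -1.2]
opening: 0.0459
gripper_force: 20.0
```

```bash
python3 - <<'E'
from h import *
where()
E
```

```text
t 7.70 tcp [0.5302 0.1271 0.0524] jig [-0.03    0.1249] z 0.0524 txang-jig -0.0005 tilt [0.003 0.   ] q [ 0.14  0.13  1.81 -0.    1.2  -1.39] F [-0.7 -0.4 -1.2] op 0.0459 gf 20.0
```

Request:
{"op": "jog_arm", "data": {"rows": [[[0,0,0.07],[0,0,0]],[[0,0,0.12],[0,0,0]],[[0,0,0.145],[0,0,0]],[[0,0,0.15],[0,0,0]],[[0,0,0.15],[0,0,0]]]}}

```text
t: 8.2
tool_pos: [0.5283, 0.127, 0.02]
orientation: [-0.066, -3.14, 0.0]
force: [-0.7, -0.6, 1.1]
opening: 0.0456
gripper_force: 20.0
```

Request:
{"op": "jog_arm", "data": {"rows": [[[0,0,0],[0,0,0]],[[0,0,0],[0,0,0]],[[0,0,0],[0,0,0]],[[0,0,0],[0,0,0]]], "hand": -0.25}}

```text
t: 8.6
tool_pos: [0.5289, 0.127, 0.0206]
orientation: [-0.067, -3.141, 0.0]
force: [0.6, -0.2, -0.4]
opening: 0.0579
gripper_force: 0.0
```

Request:
{"op": "jog_arm", "data": {"rows": [[[0,0,-0.1],[0,0,0]],[[0,0,-0.25],[0,0,0]],[[0,0,-0.45],[0,0,0]],[[0,0,-0.7],[0,0,0]],[[0,0,-0.7],[0,0,0]]]}}

```text
t: 9.1
tool_pos: [0.5335, 0.1277, 0.1692]
orientation: [0.066, 3.128, 0.003]
force: [1.1, 1.8, 1.1]
opening: 0.058
gripper_force: 0.0
```

Request:
{"op": "jog_arm", "data": {"rows": [[[0.05,-0.25,0],[0,0,0]],[[0.1,-0.5,0],[0,0,0]],[[0.2,-0.75,0],[0,0,0]],[[0.2,-1,0],[0,0,0]]], "hand": -0.4}}

```text
t: 9.5
tool_pos: [0.4792, -0.0667, 0.1602]
orientation: [-0.065, -3.14, -0.0]
force: [0.5, 0.2, -0.1]
opening: 0.0652
gripper_force: 0.0
```

Request:
{"op": "jog_arm", "data": {"rows": [[[0,-0.25,0],[0,0,0]],[[0,-0.5,0],[0,0,0]],[[0,-0.75,0],[0,0,0]],[[0,-1,0],[0,0,0]],[[0,-1,0],[0,0,0]]]}}

```text
t: 10.0
tool_pos: [0.4712, -0.2711, 0.1604]
orientation: [-0.075, -3.141, 0.003]
force: [0.6, -0.2, -0.8]
opening: 0.0653
gripper_force: 0.0
```

```bash
python3 - <<'E'
from h import *
where()
for n in ('top','scene'):
  c=cam(n)
  for s,e in cups(c): print(n,s,e.round(1),onz(c,*e,.03).round(4),tojig(onz(c,*e,.03)).round(4))
E
```

```text
t 10.00 tcp [ 0.4712 -0.2711  0.1604] jig [-0.0722 -0.2755] z 0.1604 txang-jig -0.0058 tilt [-0.    -0.002] q [-0.62  0.01  1.72 -0.    1.41 -2.14] F [ 0.6 -0.2 -0.8] op 0.0653 gf 0.0
top [261 193  15  15 174] [268.2 199.8] [0.5309 0.1261 0.03  ] [-0.0292  0.1239]
top [404 229  17  14 186] [411.8 235.2] [ 0.4043 -0.3517  0.03  ] [-0.1356 -0.3588]
top [361 273  44  31 195] [383.8 287. ] [ 0.2371 -0.2523  0.03  ] [-0.3069 -0.2665]
scene [206 122  39  13 187] [224.8 130.3] [-0.1747  0.1417  0.03  ] [-0.7348  0.1099]
scene [348 190  16  17 152] [355.4 200.5] [0.5413 0.1153 0.03  ] [-0.0184  0.1136]
scene [188 241  34  35 725] [204.4 257.9] [ 0.449  -0.3581  0.03  ] [-0.0908 -0.3633]
```

Cup A is on mark0 within 2 mm. Next is cup B.

Request:
{"op": "jog_arm", "data": {"rows": [[[0,-0.2,0],[0,0,0]],[[0,-0.41,0],[0,0,0]],[[0,-0.41,0.2],[0,0,0]],[[0,-0.41,0.4],[0,0,0]],[[0,-0.41,0.45],[0,0,0]]]}}

```text
t: 10.6
tool_pos: [0.4665, -0.3435, 0.0653]
orientation: [-0.064, -3.135, -0.009]
force: [-0.3, 1.1, 0.1]
opening: 0.0652
gripper_force: 0.0
```

Request:
{"op": "jog_arm", "data": {"rows": [[[0,0,0],[0,0,0]],[[0,0,0],[0,0,0]],[[0,0,0],[0,0,0]]]}}

```text
t: 10.9
tool_pos: [0.4706, -0.3481, 0.0734]
orientation: [0.065, 3.138, -0.004]
force: [0.3, 0.3, 0.9]
opening: 0.0651
gripper_force: 0.0
```

```bash
python3 - <<'E'
from h import *
where()
c=cam('wrist'); cv2.imwrite('pics/w3.png',c['frame'][:,:,::-1])
E
```

```text
t 10.90 tcp [ 0.4706 -0.3481  0.0734] jig [-0.0695 -0.3524] z 0.0734 txang-jig 0.0005 tilt [ 0.003 -0.003] q [-0.72  0.2   1.68  0.    1.25 -2.25] F [0.3 0.3 0.9] op 0.0651 gf 0.0
```

View pics/w3.png

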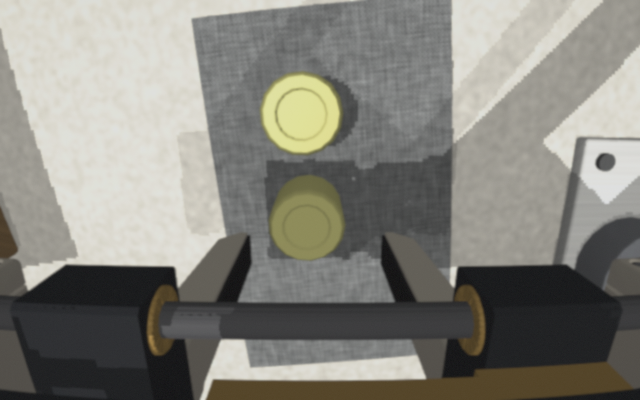

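Cup B sits at (307,222) between the fingers, slightly left of their centre, as computed. I shift 4 mm, descend, grip and carry to mark1.

Request:
{"op": "jog_arm", "data": {"rows": [[[0,-0.02,0.1],[0,0,0]],[[0,-0.02,0.2],[0,0,0]],[[0,-0.02,0.27],[0,0,0]],[[0,-0.02,0.3],[0,0,0]],[[0,-0.02,0.3],[0,0,0]]]}}

```text
t: 11.45
tool_pos: [0.4684, -0.3511, 0.0102]
orientation: [-0.067, -3.14, -0.001]
force: [-0.7, 0.1, -0.1]
opening: 0.0653
gripper_force: 0.0
```

Request:
{"op": "jog_arm", "data": {"rows": [[[0,0,0],[0,0,0]],[[0,0,0],[0,0,0]],[[0,0,0],[0,0,0]]]}}

```text
t: 11.75
tool_pos: [0.4693, -0.3519, 0.0116]
orientation: [0.067, 3.14, -0.002]
force: [0.0, 0.3, 0.8]
opening: 0.0649
gripper_force: 0.0
```

Request:
{"op": "jog_arm", "data": {"rows": [[[0,0,0],[0,0,0]],[[0,0,0],[0,0,0]],[[0,0,0],[0,0,0]],[[0,0,0],[0,0,0]],[[0,0,0],[0,0,0]]], "hand": 1}}

```text
t: 12.25
tool_pos: [0.4687, -0.3515, 0.0108]
orientation: [0.067, 3.141, -0.0]
force: [0.1, 0.2, 2.2]
opening: 0.0457
gripper_force: 20.0
```

Request:
{"op": "jog_arm", "data": {"rows": [[[0,0,-0.15],[0,0,0]],[[0,0,-0.35],[0,0,0]],[[0,0,-0.55],[0,0,0]],[[0,0,-0.7],[0,0,0]],[[0,0,-0.7],[0,0,0]]]}}

```text
t: 12.75
tool_pos: [0.4712, -0.3536, 0.1567]
orientation: [0.067, 3.134, -0.009]
force: [-0.6, -0.6, -0.2]
opening: 0.0455
gripper_force: 20.0
```

```bash
python3 - <<'E'
from h import *
where()
E
```

```text
t 12.75 tcp [ 0.4712 -0.3536  0.1567] jig [-0.0687 -0.3579] z 0.1567 txang-jig -0.0004 tilt [ 0.007 -0.006] q [-0.73  0.13  1.6  -0.    1.4  -2.26] F [-0.6 -0.6 -0.2] op 0.0455 gf 20.0
```

Request:
{"op": "jog_arm", "data": {"rows": [[[-0.05,0.2,0],[0,0,0]],[[-0.1,0.4,0],[0,0,0]],[[-0.15,0.6,0],[0,0,0]],[[-0.2,0.8,0],[0,0,0]],[[-0.2,1,0],[0,0,0]]]}}

```text
t: 13.25
tool_pos: [0.5172, -0.1514, 0.1494]
orientation: [-0.067, -3.14, -0.001]
force: [0.2, -0.5, -1.0]
opening: 0.0458
gripper_force: 20.0
```

Request:
{"op": "jog_arm", "data": {"rows": [[[0,0.25,0],[0,0,0]],[[0,0.5,0],[0,0,0]],[[0,0.75,0],[0,0,0]],[[0,0.97,0],[0,0,0]],[[0,1,0],[0,0,0]]]}}

```text
t: 13.75
tool_pos: [0.5247, 0.0511, 0.1494]
orientation: [-0.06, -3.139, -0.002]
force: [0.0, -0.3, -0.8]
opening: 0.0457
gripper_force: 20.0
```

Request:
{"op": "jog_arm", "data": {"rows": [[[0,0.03,0],[0,0,0]],[[0,0.03,0],[0,0,0]],[[0,0.03,0.15],[0,0,0]],[[0,0.03,0.3],[0,0,0]],[[0,0.03,0.45],[0,0,0]]]}}

```text
t: 14.25
tool_pos: [0.5261, 0.0506, 0.0597]
orientation: [0.07, 3.14, -0.001]
force: [0.4, 0.1, -1.1]
opening: 0.0453
gripper_force: 20.0
```

Request:
{"op": "jog_arm", "data": {"rows": [[[0,0,0.05],[0,0,0]],[[0,0,0.05],[0,0,0]],[[0,0,0.05],[0,0,0]],[[0,0,0.05],[0,0,0]]]}}

```text
t: 14.65
tool_pos: [0.5275, 0.0521, 0.0526]
orientation: [0.067, 3.138, -0.0]
force: [0.7, -0.8, -1.7]
opening: 0.0453
gripper_force: 20.0
```

```bash
python3 - <<'E'
from h import *
where()
E
```

```text
t 14.65 tcp [0.5275 0.0521 0.0526] jig [-0.0295  0.0498] z 0.0526 txang-jig -0.0009 tilt [ 0.003 -0.   ] q [ 0.    0.09  1.85 -0.    1.2  -1.53] F [ 0.7 -0.8 -1.7] op 0.0453 gf 20.0
```

Request:
{"op": "jog_arm", "data": {"rows": [[[0,0,0.07],[0,0,0]],[[0,0,0.12],[0,0,0]],[[0,0,0.145],[0,0,0]],[[0,0,0.15],[0,0,0]],[[0,0,0.15],[0,0,0]]]}}

```text
t: 15.15
tool_pos: [0.5255, 0.0526, 0.0202]
orientation: [-0.066, -3.14, 0.0]
force: [-1.0, 0.3, -0.2]
opening: 0.0461
gripper_force: 20.0
```

Request:
{"op": "jog_arm", "data": {"rows": [[[0,0,0],[0,0,0]],[[0,0,0],[0,0,0]],[[0,0,0],[0,0,0]],[[0,0,0],[0,0,0]]], "hand": -0.25}}

```text
t: 15.55
tool_pos: [0.526, 0.0525, 0.0206]
orientation: [0.067, 3.141, -0.0]
force: [0.3, 0.5, 0.2]
opening: 0.0576
gripper_force: 0.0
```

Request:
{"op": "jog_arm", "data": {"rows": [[[0,0,-0.1],[0,0,0]],[[0,0,-0.25],[0,0,0]],[[0,0,-0.45],[0,0,0]],[[0,0,-0.7],[0,0,0]],[[0,0,-0.7],[0,0,0]]]}}

```text
t: 16.05
tool_pos: [0.5306, 0.0525, 0.1691]
orientation: [0.066, 3.128, 0.0]
force: [0.6, -0.2, 0.1]
opening: 0.0581
gripper_force: 0.0
```

Request:
{"op": "jog_arm", "data": {"rows": [[[0.12,-0.25,0],[0,0,0]],[[0.25,-0.5,0],[0,0,0]],[[0.4,-0.75,0],[0,0,0]],[[0.51,-0.9,0],[0,0,0]],[[0.51,-1,0],[0,0,0]]], "hand": -0.4}}

```text
t: 16.55
tool_pos: [0.413, -0.1449, 0.1602]
orientation: [-0.069, -3.14, 0.001]
force: [0.8, 0.1, -0.1]
opening: 0.0653
gripper_force: 0.0
```

Request:
{"op": "jog_arm", "data": {"rows": [[[0,-0.25,0],[0,0,0]],[[0,-0.5,0],[0,0,0]],[[0,-0.75,0],[0,0,0]],[[0,-0.9,0],[0,0,0]],[[0,-1,0],[0,0,0]]]}}

```text
t: 17.05
tool_pos: [0.4063, -0.3453, 0.1601]
orientation: [-0.07, -3.141, 0.0]
force: [-0.2, 0.2, -0.1]
opening: 0.0651
gripper_force: 0.0
```

Request:
{"op": "jog_arm", "data": {"rows": [[[0,-0.04,0.1],[0,0,0]],[[0,-0.04,0.25],[0,0,0]],[[0,-0.04,0.4],[0,0,0]],[[0,-0.04,0.45],[0,0,0]],[[0,-0.04,0.45],[0,0,0]]]}}

```text
t: 17.55
tool_pos: [0.4055, -0.3495, 0.0687]
orientation: [-0.067, -3.138, -0.004]
force: [-0.4, -0.1, 1.0]
opening: 0.0648
gripper_force: 0.0
```

Request:
{"op": "jog_arm", "data": {"rows": [[[0,0,0],[0,0,0]],[[0,0,0],[0,0,0]],[[0,0,0],[0,0,0]]]}}

```text
t: 17.85
tool_pos: [0.4076, -0.3516, 0.0724]
orientation: [0.066, 3.139, -0.003]
force: [0.7, 0.1, 0.2]
opening: 0.0651
gripper_force: 0.0
```

```bash
python3 - <<'E'
from h import *
where()
c=cam('top')
for s,e in cups(c): print(s,e.round(1),tojig(onz(c,*e,.03)).round(4))
c=cam('wrist'); 
for s,e in cups(c): print(s,e.round(1),tojig(onz(c,*e,.035)).round(4))
E
```

```text
t 17.85 tcp [ 0.4076 -0.3516  0.0724] jig [-0.1323 -0.3586] z 0.0724 txang-jig -0.0003 tilt [ 0.002 -0.002] q [-0.81  0.08  1.82 -0.    1.24 -2.34] F [0.7 0.1 0.2] op 0.0651 gf 0.0
[261 193  15  15 175] [268.2 199.8] [-0.0293  0.1239]
[283 194  15  14 168] [290.2 200.7] [-0.0303  0.0493]
[393 282  35  36 149] [412.5 297.7] [-0.3387 -0.3602]
[ 274  173   77   86 5191] [312.4 216.3] [-0.1365 -0.3604]
```

Request:
{"op": "jog_arm", "data": {"rows": [[[0,0,0.1],[0,0,0]],[[0,0,0.2],[0,0,0]],[[0,0,0.27],[0,0,0]],[[0,0,0.3],[0,0,0]],[[0,0,0.3],[0,0,0]]]}}

```text
t: 18.45
tool_pos: [0.4062, -0.3503, 0.0099]
orientation: [-0.067, -3.14, -0.002]
force: [-0.1, 0.2, 0.7]
opening: 0.0655
gripper_force: 0.0
```

Request:
{"op": "jog_arm", "data": {"rows": [[[0,0,0],[0,0,0]],[[0,0,0],[0,0,0]],[[0,0,0],[0,0,0]]]}}

```text
t: 18.75
tool_pos: [0.4072, -0.3514, 0.0116]
orientation: [0.067, 3.14, -0.002]
force: [0.5, -0.5, 0.5]
opening: 0.0648
gripper_force: 0.0
```

Request:
{"op": "jog_arm", "data": {"rows": [[[0,0,0],[0,0,0]],[[0,0,0],[0,0,0]],[[0,0,0],[0,0,0]],[[0,0,0],[0,0,0]],[[0,0,0],[0,0,0]]], "hand": 1}}

```text
t: 19.25
tool_pos: [0.4068, -0.351, 0.0109]
orientation: [0.067, 3.141, -0.0]
force: [-0.8, -0.3, 1.8]
opening: 0.0456
gripper_force: 20.0
```

Request:
{"op": "jog_arm", "data": {"rows": [[[0,0,-0.15],[0,0,0]],[[0,0,-0.35],[0,0,0]],[[0,0,-0.55],[0,0,0]],[[0,0,-0.7],[0,0,0]],[[0,0,-0.7],[0,0,0]]]}}

```text
t: 19.75
tool_pos: [0.409, -0.3531, 0.1562]
orientation: [0.066, 3.135, -0.009]
force: [0.1, -0.3, -0.3]
opening: 0.0451
gripper_force: 20.0
```

Request:
{"op": "jog_arm", "data": {"rows": [[[-0.1,0.2,0],[0,0,0]],[[-0.2,0.4,0],[0,0,0]],[[-0.35,0.6,0],[0,0,0]],[[-0.45,0.8,0],[0,0,0]],[[-0.52,1,0],[0,0,0]]]}}

```text
t: 20.25
tool_pos: [0.5194, -0.1533, 0.1492]
orientation: [-0.066, -3.14, -0.001]
force: [-0.4, -1.0, -0.5]
opening: 0.0458
gripper_force: 20.0
```

Request:
{"op": "jog_arm", "data": {"rows": [[[0,0.25,0],[0,0,0]],[[0,0.5,0],[0,0,0]],[[0,0.67,0],[0,0,0]],[[0,0.67,0],[0,0,0]],[[0,0.67,0],[0,0,0]]]}}

```text
t: 20.75
tool_pos: [0.5241, -0.0209, 0.1495]
orientation: [-0.063, -3.139, 0.0]
force: [0.8, -0.3, -0.1]
opening: 0.0456
gripper_force: 20.0
```

Request:
{"op": "jog_arm", "data": {"rows": [[[0,0,0.15],[0,0,0]],[[0,0,0.3],[0,0,0]],[[0,0,0.45],[0,0,0]],[[0,0,0.5],[0,0,0]],[[0,0,0.5],[0,0,0]]]}}

```text
t: 21.25
tool_pos: [0.5229, -0.0224, 0.0486]
orientation: [-0.069, -3.136, -0.001]
force: [-0.4, -0.9, -1.2]
opening: 0.0455
gripper_force: 20.0
```

Request:
{"op": "jog_arm", "data": {"rows": [[[0,0,0],[0,0,0]],[[0,0,0],[0,0,0]],[[0,0,0],[0,0,0]]]}}

```text
t: 21.55
tool_pos: [0.5261, -0.0218, 0.0524]
orientation: [0.067, 3.138, -0.001]
force: [0.3, -0.0, -0.5]
opening: 0.0457
gripper_force: 20.0
```

```bash
python3 - <<'E'
from h import *
where()
c=cam('top')
for s,e in cups(c): print(s,e.round(1),tojig(onz(c,*e,.03)).round(4))
E
```

```text
t 21.55 tcp [ 0.5261 -0.0218  0.0524] jig [-0.0278 -0.0241] z 0.0524 txang-jig -0.0006 tilt [ 0.003 -0.   ] q [-0.14  0.08  1.86 -0.    1.2  -1.67] F [ 0.3 -0.  -0.5] op 0.0457 gf 20.0
[261 193  15  14 166] [268.  199.6] [-0.0285  0.1246]
[274 261  46  10 166] [296.4 264.2] [-0.241   0.0216]
```

Request:
{"op": "jog_arm", "data": {"rows": [[[0,0,0.07],[0,0,0]],[[0,0,0.12],[0,0,0]],[[0,0,0.145],[0,0,0]],[[0,0,0.15],[0,0,0]],[[0,0,0.15],[0,0,0]]]}}

```text
t: 22.1
tool_pos: [0.5241, -0.0213, 0.0201]
orientation: [-0.066, -3.139, -0.0]
force: [-0.3, 0.5, 2.7]
opening: 0.0454
gripper_force: 20.0
```

Request:
{"op": "jog_arm", "data": {"rows": [[[0,0,0],[0,0,0]],[[0,0,0],[0,0,0]],[[0,0,0],[0,0,0]],[[0,0,0],[0,0,0]]], "hand": -0.25}}

```text
t: 22.5
tool_pos: [0.5247, -0.0215, 0.0205]
orientation: [-0.067, -3.141, -0.0]
force: [-0.6, -0.2, -0.2]
opening: 0.0575
gripper_force: 0.0
```

Request:
{"op": "jog_arm", "data": {"rows": [[[0,0,-0.1],[0,0,0]],[[0,0,-0.25],[0,0,0]],[[0,0,-0.45],[0,0,0]],[[0,0,-0.7],[0,0,0]],[[0,0,-0.95],[0,0,0]]]}}

```text
t: 23.0
tool_pos: [0.5241, -0.0214, 0.212]
orientation: [-0.067, -3.14, -0.0]
force: [2.5, 0.2, -0.5]
opening: 0.0581
gripper_force: 0.0
```

Request:
{"op": "jog_arm", "data": {"rows": [[[0,0,-0.2],[0,0,0]],[[0,0,-0.4],[0,0,0]],[[0,0.2,-0.45],[0,0,0]],[[0,0.37,-0.45],[0,0,0]],[[0,0.37,-0.45],[0,0,0]]]}}

```text
t: 23.5
tool_pos: [0.5281, 0.0557, 0.3015]
orientation: [0.061, 3.139, 0.002]
force: [-1.0, 0.3, -0.9]
opening: 0.0583
gripper_force: 0.0
```

Request:
{"op": "jog_arm", "data": {"rows": [[[0,0,0],[0,0,0]],[[0,0,0],[0,0,0]],[[0,0,0],[0,0,0]]]}}

```text
t: 23.8
tool_pos: [0.5278, 0.0515, 0.3002]
orientation: [-0.068, -3.14, 0.001]
force: [-0.6, 0.3, -0.4]
opening: 0.0582
gripper_force: 0.0
```

```bash
python3 - <<'E'
from h import *
where()
c=cam('top')
for s,e in cups(c): print(s,e.round(1),tojig(onz(c,*e,.03)).round(4))
c=cam('wrist'); cv2.imwrite('pics/w4.png',c['frame'][:,:,::-1])
E
```

```text
t 23.80 tcp [0.5278 0.0515 0.3002] jig [-0.0292  0.0492] z 0.3002 txang-jig -0.0016 tilt [-0.001 -0.   ] q [ 0.   -0.08  1.55 -0.    1.67 -1.53] F [-0.6  0.3 -0.4] op 0.0582 gf 0.0
[261 194  15  13 151] [268.4 200.2] [-0.0307  0.123 ]
[283 195   7  13  71] [286.6 200.7] [-0.0306  0.0616]
[305 196  15  13 150] [312.2 202.1] [-0.0334 -0.0248]
[232 288  59   9 257] [261.6 292.9] [-0.3367  0.1327]
[303 387  23  13 192] [312.6 394.5] [-0.6474 -0.0426]
```

View pics/w4.png

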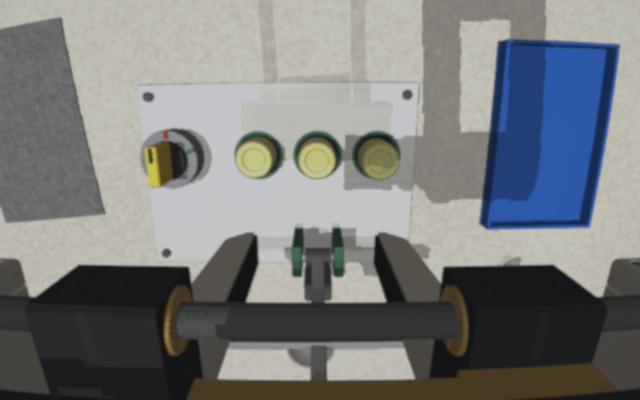

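All three cups stand on their marks: (258,158), (317,158), (377,157). Next is the clamp handle.

Request:
{"op": "jog_arm", "data": {"rows": [[[-0.2,0,0],[0,0,0]],[[-0.4,0,0],[0,0,0]],[[-0.6,0,0],[0,0,0]],[[-0.795,0,0],[0,0,0]],[[-0.795,0,0],[0,0,0]]]}}

```text
t: 24.4
tool_pos: [0.6891, 0.0443, 0.2948]
orientation: [-0.069, -3.134, 0.0]
force: [-0.8, -0.4, -1.5]
opening: 0.0579
gripper_force: 0.0
```

Request:
{"op": "jog_arm", "data": {"rows": [[[0,0,0],[0,0,0]],[[0,0,0.1],[0,0,0]],[[0,0,0.2],[0,0,0]],[[0,0,0.2],[0,0,0]],[[0,0,0.2],[0,0,0]]]}}

```text
t: 24.9
tool_pos: [0.686, 0.0456, 0.262]
orientation: [0.067, 3.14, -0.0]
force: [-0.2, -0.4, -0.3]
opening: 0.0584
gripper_force: 0.0
```

```bash
python3 - <<'E'
from h import *
where()
c=cam('wrist'); cv2.imwrite('pics/w5.png',c['frame'][:,:,::-1])
c=cam('scene'); print(proj(c,(.685,.0457,.2515)))
cv2.imwrite('pics/s5.png',cv2.resize(c['frame'][60:260,280:480,::-1],None,fx=3,fy=3,interpolation=cv2.INTER_CUBIC))
E
```

```text
t 24.90 tcp [0.686  0.0456 0.262 ] jig [0.1291 0.05  ] z 0.2620 txang-jig -0.0006 tilt [ 0.001 -0.   ] q [-0.01  0.36  1.15 -0.    1.64 -1.54] F [-0.2 -0.4 -0.3] op 0.0584 gf 0.0
[386.36115543 157.95829721]
```

View pics/s5.png

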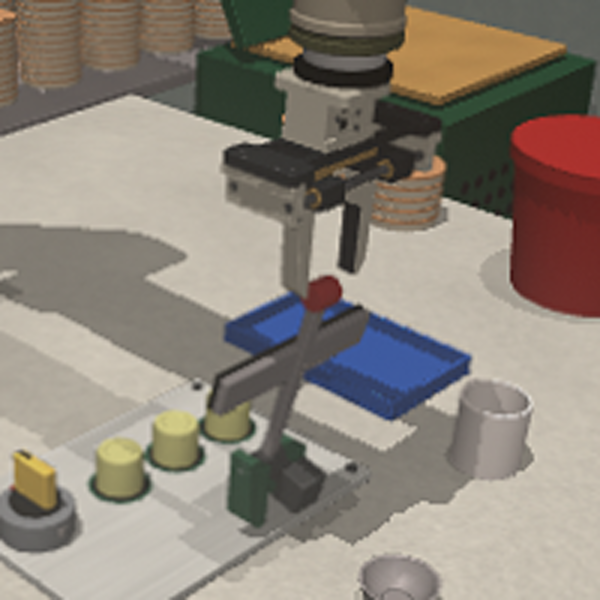

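The fingers straddle the red barrel (scene crop (322,292)), correctly aligned. Lower and pinch.

Request:
{"op": "jog_arm", "data": {"rows": [[[0,0,0.07],[0,0,0]],[[0,0,0.148],[0,0,0]],[[0,0,0.148],[0,0,0]],[[0,0,0.148],[0,0,0]]]}}

```text
t: 25.4
tool_pos: [0.686, 0.0457, 0.2294]
orientation: [-0.067, -3.138, 0.0]
force: [-0.5, -0.5, 0.1]
opening: 0.0582
gripper_force: 0.0
```

Request:
{"op": "jog_arm", "data": {"rows": [[[0,0,0],[0,0,0]],[[0,0,0],[0,0,0]],[[0,0,0],[0,0,0]],[[0,0,0],[0,0,0]],[[0,0,0],[0,0,0]]], "hand": 1, "squeeze": 20}}

```text
t: 25.9
tool_pos: [0.687, 0.0467, 0.2314]
orientation: [0.066, 3.14, 0.002]
force: [1.6, 3.8, 0.8]
opening: 0.0278
gripper_force: 20.0
```

Request:
{"op": "jog_arm", "data": {"rows": [[[0.07,0,-0.012],[0,0,0]],[[0.141,0,-0.022],[0,0,0]],[[0.21,0,-0.024],[0,0,0]],[[0.283,0,-0.022],[0,0,0]],[[0.283,0,-0.022],[0,0,0]]]}}

```text
t: 26.4
tool_pos: [0.6296, 0.049, 0.236]
orientation: [0.065, 3.14, 0.002]
force: [0.1, 4.9, 0.6]
opening: 0.0277
gripper_force: 20.0
```

```bash
python3 - <<'E'
from h import *
where()
E
```

```text
t 26.40 tcp [0.6296 0.049  0.236 ] jig [0.0726 0.051 ] z 0.2360 txang-jig 0.0004 tilt [0.001 0.001] q [-0.    0.21  1.37  0.    1.56 -1.53] F [0.1 4.9 0.6] op 0.0277 gf 20.0
```

Request:
{"op": "jog_arm", "data": {"rows": [[[0.07,0.003,0.008],[0,0,0]],[[0.141,0.005,0.02],[0,0,0]],[[0.21,0.005,0.038],[0,0,0]],[[0.278,0.005,0.062],[0,0,0]],[[0.278,0.005,0.062],[0,0,0]]]}}

```text
t: 26.9
tool_pos: [0.5743, 0.0512, 0.2238]
orientation: [0.067, 3.14, -0.001]
force: [-2.3, 0.5, 3.5]
opening: 0.0281
gripper_force: 20.0
```

Request:
{"op": "jog_arm", "data": {"rows": [[[0.065,0,0.028],[0,0,0]],[[0.128,0,0.062],[0,0,0]],[[0.19,0,0.1],[0,0,0]],[[0.246,0,0.142],[0,0,0]],[[0.246,0,0.142],[0,0,0]]]}}

```text
t: 27.4
tool_pos: [0.5244, 0.0533, 0.1943]
orientation: [-0.067, -3.139, 0.001]
force: [-4.0, 0.1, 4.7]
opening: 0.0276
gripper_force: 20.0
```

Request:
{"op": "jog_arm", "data": {"rows": [[[0.055,0,0.046],[0,0,0]],[[0.105,0,0.097],[0,0,0]],[[0.152,0,0.151],[0,0,0]],[[0.194,0,0.208],[0,0,0]],[[0.194,0,0.208],[0,0,0]]]}}

```text
t: 27.9
tool_pos: [0.4854, 0.0548, 0.1515]
orientation: [-0.067, -3.137, 0.001]
force: [-2.8, -0.9, -0.1]
opening: 0.0279
gripper_force: 20.0
```

Request:
{"op": "jog_arm", "data": {"rows": [[[0.038,0,0.06],[0,0,0]],[[0.072,0,0.123],[0,0,0]],[[0.1,0,0.19],[0,0,0]],[[0.124,0,0.256],[0,0,0]],[[0.124,0,0.256],[0,0,0]]]}}

```text
t: 28.4
tool_pos: [0.4615, 0.0558, 0.1003]
orientation: [-0.067, -3.139, 0.001]
force: [-0.2, -1.4, -1.9]
opening: 0.0278
gripper_force: 20.0
```

```bash
python3 - <<'E'
from h import *
where()
c=cam('scene'); 
cv2.imwrite('pics/s6.png',cv2.resize(c['frame'][100:280,240:450,::-1],None,fx=3,fy=3,interpolation=cv2.INTER_CUBIC))
E
```

```text
t 28.40 tcp [0.4615 0.0558 0.1003] jig [-0.0957  0.0508] z 0.1003 txang-jig -0.0006 tilt [-0.002 -0.001] q [ 0.01 -0.15  1.99 -0.    1.31 -1.52] F [-0.2 -1.4 -1.9] op 0.0278 gf 20.0
```

View pics/s6.png

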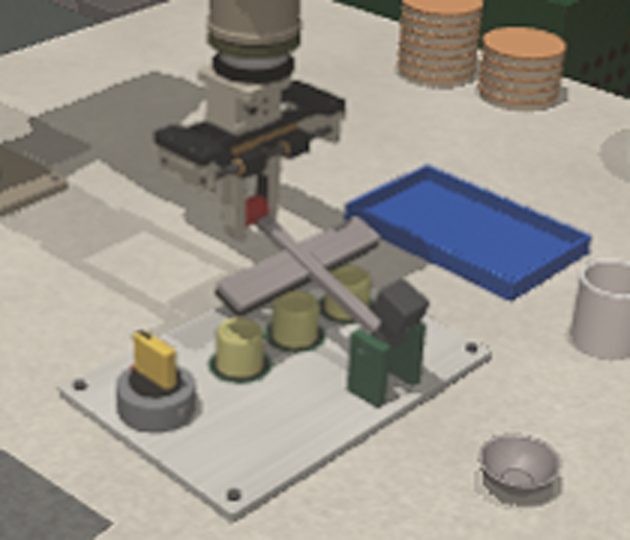

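The arm is nearly down and the cups are still on their marks ((240,348), (295,320), (346,293)). I finish shutting gently.

Request:
{"op": "jog_arm", "data": {"rows": [[[0.018,0,0.07],[0,0,0]],[[0.032,0,0.139],[0,0,0]],[[0.038,0,0.19],[0,0,0]],[[0.042,0,0.23],[0,0,0]],[[0.042,0,0.25],[0,0,0]]]}}

```text
t: 28.95
tool_pos: [0.4535, 0.0562, 0.0513]
orientation: [-0.067, -3.14, 0.001]
force: [-4.0, -4.6, -0.4]
opening: 0.0283
gripper_force: 20.0
```

Request:
{"op": "jog_arm", "data": {"rows": [[[0,0,0.015],[0,0,0]],[[0,0,0.025],[0,0,0]],[[0,0,0.025],[0,0,0]]]}}

```text
t: 29.25
tool_pos: [0.4533, 0.0562, 0.0466]
orientation: [-0.067, -3.14, 0.001]
force: [-3.9, -5.4, -1.4]
opening: 0.0275
gripper_force: 20.0
```

Request:
{"op": "jog_arm", "data": {"rows": [[[0,0,0],[0,0,0]],[[0,0,0],[0,0,0]],[[0,0,0],[0,0,0]],[[0,0,0],[0,0,0]]], "hand": -0.25}}

```text
t: 29.65
tool_pos: [0.4541, 0.0568, 0.0472]
orientation: [0.066, 3.14, 0.0]
force: [-0.2, 0.2, -0.0]
opening: 0.0548
gripper_force: 0.0
```

```bash
python3 - <<'E'
from h import *
where()
E
```

```text
t 29.65 tcp [0.4541 0.0568 0.0472] jig [-0.103   0.0514] z 0.0472 txang-jig -0.0003 tilt [0.001 0.   ] q [ 0.01 -0.1   2.05  0.    1.19 -1.52] F [-0.2  0.2 -0. ] op 0.0548 gf 0.0
```

Request:
{"op": "jog_arm", "data": {"rows": [[[0,0,-0.15],[0,0,0]],[[0,0,-0.35],[0,0,0]],[[0,0,-0.5],[0,0,0]],[[0,0,-0.5],[0,0,0]]]}}

```text
t: 30.05
tool_pos: [0.4571, 0.0568, 0.1523]
orientation: [0.066, 3.132, 0.001]
force: [0.8, 0.2, 0.1]
opening: 0.0583
gripper_force: 0.0
```

Request:
{"op": "jog_arm", "data": {"rows": [[[-0.1,-0.25,0],[0,0,0]],[[-0.2,-0.5,0],[0,0,0]],[[-0.3,-0.7,0],[0,0,0]],[[-0.365,-0.905,0],[0,0,0]],[[-0.365,-0.905,0],[0,0,0]]]}}

```text
t: 30.55
tool_pos: [0.5194, -0.1322, 0.1459]
orientation: [-0.073, -3.14, 0.002]
force: [-0.5, 0.8, 0.1]
opening: 0.0583
gripper_force: 0.0
```

Request:
{"op": "jog_arm", "data": {"rows": [[[0,0,0],[0,0,0]],[[0,0,0],[0,0,0]],[[0,0,0],[0,0,0]]]}}

```text
t: 30.85
tool_pos: [0.5186, -0.126, 0.1465]
orientation: [-0.064, -3.141, -0.001]
force: [0.1, -0.1, 0.2]
opening: 0.0582
gripper_force: 0.0
```

```bash
python3 - <<'E'
from h import *
where()
c=cam('wrist'); cv2.imwrite('pics/w7.png',c['frame'][:,:,::-1])
hsv=cv2.cvtColor(c['frame'],cv2.COLOR_RGB2HSV); m=cv2.inRange(hsv,(18,180,60),(30,255,255)); n,l,st,ce=cv2.connectedComponentsWithStats(m)
for i in range(1,n):
  if st[i][4]>50: print(st[i],ce[i],tojig(onz(c,*ce[i],.07)))
c=cam('top')
for s,e in cups(c): print(s,e.round(1),tojig(onz(c,*e,.03)).round(4))
c=cam('scene'); cv2.imwrite('pics/s7.png',cv2.resize(c['frame'][160:280,240:400,::-1],None,fx=4,fy=4,interpolation=cv2.INTER_CUBIC))
E
```

```text
t 30.85 tcp [ 0.5186 -0.126   0.1465] jig [-0.031  -0.1285] z 0.1465 txang-jig 0.0011 tilt [-0.  0.] q [-0.33 -0.    1.76  0.    1.38 -1.86] F [ 0.1 -0.1  0.2] op 0.0582 gf 0.0
[306 267  50  18 195] [330.6 274.6] [-0.2714 -0.0918]
```

View pics/w7.png

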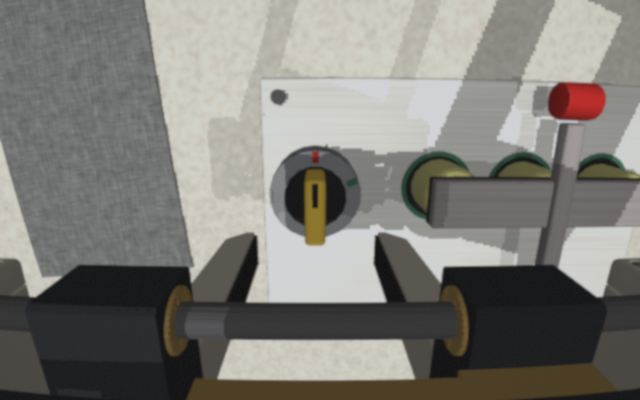

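View pics/s7.png

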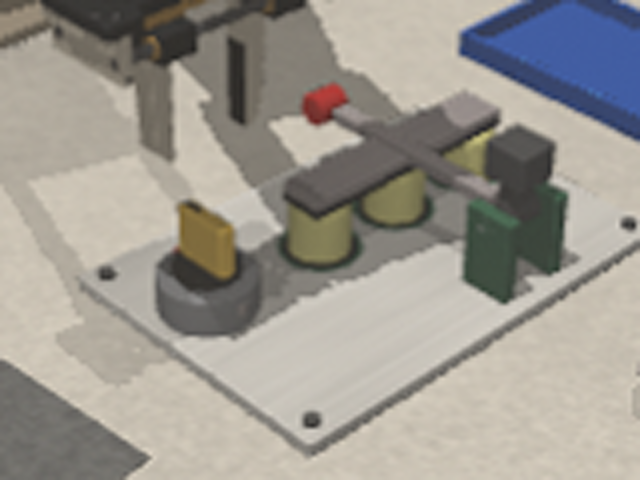

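The clamp is shut with the cups concentric in their rings. The knob bar is at wrist (315,205), midway between the fingers, with the red tick above and the green tick to its right (clockwise). Descend and grip the knob.

Request:
{"op": "jog_arm", "data": {"rows": [[[0,0,0.15],[0,0,0]],[[0,0,0.3],[0,0,0]],[[0,0,0.42],[0,0,0]],[[0,0,0.47],[0,0,0]],[[0,0,0.47],[0,0,0]]]}}

```text
t: 31.5
tool_pos: [0.5177, -0.1265, 0.0515]
orientation: [-0.066, -3.138, -0.001]
force: [0.3, 0.1, 0.3]
opening: 0.0579
gripper_force: 0.0
```

Request:
{"op": "jog_arm", "data": {"rows": [[[0,0,0],[0,0,0]],[[0,0,0],[0,0,0]],[[0,0,0],[0,0,0]]]}}

```text
t: 31.8
tool_pos: [0.52, -0.1277, 0.0544]
orientation: [0.067, 3.138, -0.001]
force: [0.2, -0.4, 0.5]
opening: 0.0584
gripper_force: 0.0
```

Request:
{"op": "jog_arm", "data": {"rows": [[[0,0,0],[0,0,0]],[[0,0,0],[0,0,0]],[[0,0,0],[0,0,0]],[[0,0,0],[0,0,0]],[[0,0,0],[0,0,0]]], "hand": 1, "squeeze": 40}}

```text
t: 32.3
tool_pos: [0.5188, -0.1273, 0.0528]
orientation: [-0.067, -3.141, -0.0]
force: [-0.1, -0.8, 0.2]
opening: 0.0227
gripper_force: 0.0
```

```bash
python3 - <<'E'
from h import *
where()
E
```

```text
t 32.30 tcp [ 0.5188 -0.1273  0.0528] jig [-0.0307 -0.1298] z 0.0528 txang-jig -0.0004 tilt [-0.  0.] q [-0.34  0.1   1.84 -0.    1.21 -1.87] F [-0.1 -0.8  0.2] op 0.0227 gf 0.0
```

Request:
{"op": "jog_arm", "data": {"rows": [[[0,0,0],[0,0,0]],[[0,0,0],[0,0,0]],[[0,0,0],[0,0,0]],[[0,0,0],[0,0,0]]]}}

```text
t: 32.7
tool_pos: [0.5189, -0.1267, 0.0528]
orientation: [-0.066, -3.141, -0.001]
force: [-0.4, 6.3, 0.9]
opening: 0.0144
gripper_force: 40.0
```

Request:
{"op": "jog_arm", "data": {"rows": [[[0,0,0],[0,0,0.08]],[[0,0,0],[0,0,0.17]],[[0,0,0],[0,0,0.26]],[[0,0,0],[0,0,0.35]],[[0,0,0],[0,0,0.44]]]}}

```text
t: 33.2
tool_pos: [0.5191, -0.126, 0.0528]
orientation: [-1.135, -2.929, -0.003]
force: [2.0, 9.5, 1.4]
opening: 0.0138
gripper_force: 40.0
```

```bash
python3 - <<'E'
from h import *
s=where(); print(s['wrist_torque'])
E
```

```text
t 33.20 tcp [ 0.5191 -0.126   0.0528] jig [-0.0304 -0.1285] z 0.0528 txang-jig -0.6970 tilt [0.    0.002] q [-0.34  0.1   1.84  0.    1.21 -1.17] F [2.  9.5 1.4] op 0.0138 gf 40.0
[ 1.49720059 -0.29575557 -0.02703198]
```

Past the hump angle; on to the green line (1.2 rad).

Request:
{"op": "jog_arm", "data": {"rows": [[[0,0,0],[0,0,0.09]],[[0,0,0],[0,0,0.18]],[[0,0,0],[0,0,0.27]],[[0,0,0],[0,0,0.33]],[[0,0,0],[0,0,0.33]]]}}

```text
t: 33.7
tool_pos: [0.5197, -0.1257, 0.0528]
orientation: [-1.844, -2.544, -0.004]
force: [4.3, 10.1, -1.1]
opening: 0.0141
gripper_force: 40.1
```

Request:
{"op": "jog_arm", "data": {"rows": [[[0,0,0],[0,0,0]],[[0,0,0],[0,0,0]],[[0,0,0],[0,0,0]]]}}

```text
t: 34.0
tool_pos: [0.5197, -0.1257, 0.0528]
orientation: [-1.839, -2.547, -0.004]
force: [4.5, 10.4, -0.9]
opening: 0.0137
gripper_force: 40.1
```

```bash
python3 - <<'E'
from h import *
s=where(); print(s['wrist_torque'])
c=cam('scene'); a=c['frame'][160:280,240:400,::-1]; d=cam('top')['frame'][180:240,230:390,::-1]
a=cv2.resize(a,None,fx=4,fy=4,interpolation=cv2.INTER_CUBIC)
cv2.imwrite('pics/s8.png',a)
E
```

```text
t 34.00 tcp [ 0.5197 -0.1257  0.0528] jig [-0.0299 -0.1282] z 0.0528 txang-jig -1.2090 tilt [0.001 0.002] q [-0.34  0.1   1.84  0.    1.21 -0.66] F [ 4.5 10.4 -0.9] op 0.0137 gf 40.1
[ 1.56696133 -0.60549949  0.37828297]
```

View pics/s8.png

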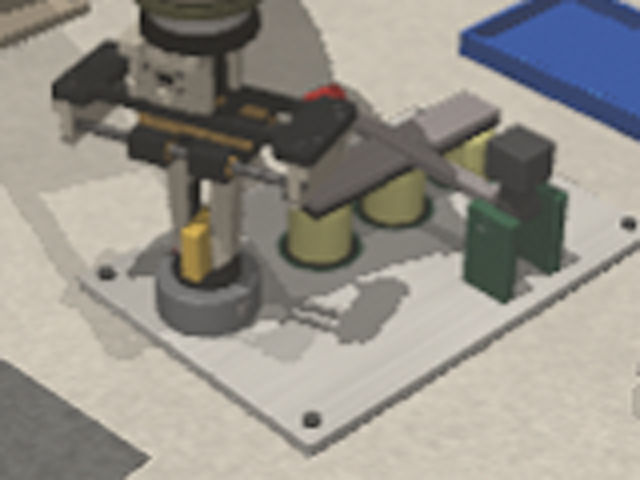

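The knob bar has turned across to the green line with the clamp still shut and cups in their rings. Now I turn back to red.

Request:
{"op": "jog_arm", "data": {"rows": [[[0,0,0],[0,0,-0.08]],[[0,0,0],[0,0,-0.17]],[[0,0,0],[0,0,-0.26]],[[0,0,0],[0,0,-0.35]],[[0,0,0],[0,0,-0.44]]]}}

```text
t: 34.6
tool_pos: [0.519, -0.1262, 0.0528]
orientation: [-0.86, -3.021, -0.003]
force: [0.3, 7.5, 1.4]
opening: 0.0134
gripper_force: 40.0
```

Request:
{"op": "jog_arm", "data": {"rows": [[[0,0,0],[0,0,-0.09]],[[0,0,0],[0,0,-0.18]],[[0,0,0],[0,0,-0.27]],[[0,0,0],[0,0,-0.33]],[[0,0,0],[0,0,-0.33]]]}}

```text
t: 35.1
tool_pos: [0.5189, -0.1267, 0.0528]
orientation: [-0.061, -3.141, -0.002]
force: [-0.4, 5.1, 1.8]
opening: 0.0138
gripper_force: 40.0
```

Request:
{"op": "jog_arm", "data": {"rows": [[[0,0,0],[0,0,0]],[[0,0,0],[0,0,0]],[[0,0,0],[0,0,0]]]}}

```text
t: 35.4
tool_pos: [0.5188, -0.1267, 0.0528]
orientation: [-0.066, -3.141, -0.001]
force: [0.3, 5.5, 1.7]
opening: 0.0137
gripper_force: 40.0
```

Request:
{"op": "jog_arm", "data": {"rows": [[[0,0,0],[0,0,0]],[[0,0,0],[0,0,0]],[[0,0,0],[0,0,0]],[[0,0,0],[0,0,0]]], "hand": -0.25, "squeeze": 20}}

```text
t: 35.8
tool_pos: [0.5189, -0.1276, 0.0529]
orientation: [0.067, 3.141, -0.001]
force: [0.8, 0.7, 0.1]
opening: 0.0411
gripper_force: 0.0
```

Request:
{"op": "jog_arm", "data": {"rows": [[[0,0,-0.1],[0,0,0]],[[0,0,-0.25],[0,0,0]],[[0,0,-0.4],[0,0,0]],[[0,0,-0.5],[0,0,0]],[[0,0,-0.5],[0,0,0]]]}}

```text
t: 36.3
tool_pos: [0.5212, -0.1283, 0.1568]
orientation: [0.067, 3.135, -0.003]
force: [0.2, -0.5, 0.2]
opening: 0.0581
gripper_force: 0.0
```

Request:
{"op": "jog_arm", "data": {"rows": [[[0,0,0],[0,0,0]],[[0,0,0],[0,0,0]],[[0,0,0],[0,0,0]]]}}

```text
t: 36.6
tool_pos: [0.5179, -0.1271, 0.1511]
orientation: [-0.067, -3.138, -0.001]
force: [-0.4, 0.7, 0.3]
opening: 0.0579
gripper_force: 0.0
```

```bash
python3 - <<'E'
from h import *
where()
c=cam('wrist'); cv2.imwrite('pics/w9.png',c['frame'][:,:,::-1])
hsv=cv2.cvtColor(c['frame'],cv2.COLOR_RGB2HSV); roi=np.zeros(hsv.shape[:2],'u1'); roi[130:265,255:380]=255
m=cv2.inRange(hsv,(18,130,60),(32,255,255))&roi; ys,xs=np.nonzero(m); print(len(xs),xs.mean(),ys.mean(),cv2.minAreaRect(np.c_[xs,ys].astype('f4')))
E
```

```text
t 36.60 tcp [ 0.5179 -0.1271  0.1511] jig [-0.0316 -0.1296] z 0.1511 txang-jig -0.0005 tilt [-0.003  0.001] q [-0.34 -0.01  1.75 -0.    1.4  -1.87] F [-0.4  0.7  0.3] op 0.0579 gf 0.0
1425 316.3150877192982 205.09754385964914 ((316.0, 205.5), (73.0, 22.0), 90.0)
```

Knob is back at red (bar exactly upright in the image). Reopen the clamp.

Request:
{"op": "jog_arm", "data": {"rows": [[[0.1,0.25,0],[0,0,0]],[[0.2,0.5,0],[0,0,0]],[[0.3,0.7,0],[0,0,0]],[[0.368,0.905,0],[0,0,0]],[[0.368,0.905,0],[0,0,0]]]}}

```text
t: 37.15
tool_pos: [0.451, 0.061, 0.1521]
orientation: [-0.059, -3.139, -0.003]
force: [0.8, 0.1, 0.4]
opening: 0.0581
gripper_force: 0.0
```

Request:
{"op": "jog_arm", "data": {"rows": [[[0,0,0],[0,0,0]],[[0,0,0.15],[0,0,0]],[[0,0,0.3],[0,0,0]],[[0,0,0.42],[0,0,0]],[[0,0,0.52],[0,0,0]]]}}

```text
t: 37.65
tool_pos: [0.4526, 0.0549, 0.0469]
orientation: [-0.07, -3.139, 0.001]
force: [0.6, 0.1, -0.2]
opening: 0.058
gripper_force: 0.0
```

Request:
{"op": "jog_arm", "data": {"rows": [[[0,0,0],[0,0,0]],[[0,0,0],[0,0,0]],[[0,0,0],[0,0,0]]]}}

```text
t: 37.95
tool_pos: [0.4543, 0.056, 0.0502]
orientation: [0.068, 3.139, -0.0]
force: [0.8, 0.7, -0.7]
opening: 0.0578
gripper_force: 0.0
```

Request:
{"op": "jog_arm", "data": {"rows": [[[0,0,0],[0,0,0]],[[0,0,0],[0,0,0]],[[0,0,0],[0,0,0]],[[0,0,0],[0,0,0]],[[0,0,0],[0,0,0]]], "hand": 1}}

```text
t: 38.45
tool_pos: [0.4531, 0.0562, 0.0491]
orientation: [0.066, 3.141, -0.001]
force: [-0.9, -4.6, 1.7]
opening: 0.0279
gripper_force: 20.0
```

```bash
python3 - <<'E'
from h import *
where()
E
```

```text
t 38.45 tcp [0.4531 0.0562 0.0491] jig [-0.104   0.0508] z 0.0491 txang-jig -0.0002 tilt [ 0.    -0.001] q [ 0.01 -0.11  2.05 -0.    1.2  -1.52] F [-0.9 -4.6  1.7] op 0.0279 gf 20.0
```

Request:
{"op": "jog_arm", "data": {"rows": [[[-0.003,0,-0.07],[0,0,0]],[[-0.011,0,-0.142],[0,0,0]],[[-0.025,0,-0.212],[0,0,0]],[[-0.043,0,-0.281],[0,0,0]],[[-0.043,0,-0.281],[0,0,0]]]}}

```text
t: 38.95
tool_pos: [0.4622, 0.0558, 0.1071]
orientation: [0.067, 3.14, -0.001]
force: [-3.1, -5.6, 0.5]
opening: 0.0279
gripper_force: 20.0
```

Request:
{"op": "jog_arm", "data": {"rows": [[[-0.025,0,-0.067],[0,0,0]],[[-0.052,0,-0.133],[0,0,0]],[[-0.086,0,-0.195],[0,0,0]],[[-0.124,0,-0.256],[0,0,0]],[[-0.124,0,-0.256],[0,0,0]]]}}

```text
t: 39.45
tool_pos: [0.4883, 0.0548, 0.1592]
orientation: [0.067, 3.138, -0.001]
force: [-2.5, -4.6, 0.8]
opening: 0.0277
gripper_force: 20.0
```

Request:
{"op": "jog_arm", "data": {"rows": [[[-0.043,0,-0.057],[0,0,0]],[[-0.089,0,-0.111],[0,0,0]],[[-0.14,0,-0.161],[0,0,0]],[[-0.194,0,-0.208],[0,0,0]],[[-0.194,0,-0.208],[0,0,0]]]}}

```text
t: 39.95
tool_pos: [0.5271, 0.0532, 0.1999]
orientation: [0.067, 3.138, -0.0]
force: [-0.0, -4.3, 1.0]
opening: 0.0275
gripper_force: 20.0
```

Request:
{"op": "jog_arm", "data": {"rows": [[[-0.058,0,-0.042],[0,0,0]],[[-0.118,0,-0.08],[0,0,0]],[[-0.181,0,-0.114],[0,0,0]],[[-0.246,0,-0.142],[0,0,0]],[[-0.246,0,-0.142],[0,0,0]]]}}

```text
t: 40.45
tool_pos: [0.5755, 0.0513, 0.227]
orientation: [0.067, 3.14, -0.0]
force: [-0.2, -3.8, -0.3]
opening: 0.028
gripper_force: 20.0
```

```bash
python3 - <<'E'
from h import *
where()
E
```

```text
t 40.45 tcp [0.5755 0.0513 0.227 ] jig [0.0184 0.051 ] z 0.2270 txang-jig -0.0007 tilt [ 0.001 -0.   ] q [ 0.    0.07  1.54 -0.    1.53 -1.53] F [-0.2 -3.8 -0.3] op 0.0280 gf 20.0
```

Request:
{"op": "jog_arm", "data": {"rows": [[[-0.068,0,-0.024],[0,0,0]],[[-0.137,0,-0.042],[0,0,0]],[[-0.208,0,-0.055],[0,0,0]],[[-0.278,0,-0.06],[0,0,0]],[[-0.278,0,-0.06],[0,0,0]]]}}

```text
t: 40.95
tool_pos: [0.6308, 0.049, 0.2389]
orientation: [0.067, 3.14, 0.0]
force: [0.1, -3.8, 2.1]
opening: 0.0283
gripper_force: 20.0
```

Request:
{"op": "jog_arm", "data": {"rows": [[[-0.07,0,-0.002],[0,0,0]],[[-0.142,0,0],[0,0,0]],[[-0.21,0,0.01],[0,0,0]],[[-0.275,0,0.02],[0,0,0]],[[-0.275,0,0.02],[0,0,0]]]}}

```text
t: 41.45
tool_pos: [0.6854, 0.0468, 0.2346]
orientation: [0.067, 3.14, 0.0]
force: [1.6, -2.1, 1.1]
opening: 0.0278
gripper_force: 20.0
```

Request:
{"op": "jog_arm", "data": {"rows": [[[0,0,0],[0,0,0]],[[0,0,0],[0,0,0]],[[0,0,0],[0,0,0]],[[0,0,0],[0,0,0]]], "hand": -0.25}}

```text
t: 41.85
tool_pos: [0.6844, 0.0471, 0.2344]
orientation: [-0.066, -3.141, -0.0]
force: [0.3, 0.1, -1.2]
opening: 0.055
gripper_force: 0.0
```

Request:
{"op": "jog_arm", "data": {"rows": [[[0,0,-0.1],[0,0,0]],[[0,0,-0.25],[0,0,0]],[[0,0,-0.4],[0,0,0]],[[0,0,-0.4],[0,0,0]],[[0,0,-0.4],[0,0,0]]]}}

```text
t: 42.35
tool_pos: [0.6852, 0.0469, 0.3154]
orientation: [0.066, 3.139, 0.0]
force: [-0.2, 0.5, -0.7]
opening: 0.0578
gripper_force: 0.0
```

Request:
{"op": "jog_arm", "data": {"rows": [[[0.2,0,0],[0,0,0]],[[0.4,0,0],[0,0,0]],[[0.6,0,0],[0,0,0]],[[0.78,0,0],[0,0,0]],[[0.78,0,0],[0,0,0]]]}}

```text
t: 42.85
tool_pos: [0.5247, 0.0539, 0.3122]
orientation: [-0.066, -3.137, -0.0]
force: [1.9, 0.2, -0.1]
opening: 0.0582
gripper_force: 0.0
```

Request:
{"op": "jog_arm", "data": {"rows": [[[0,0,0],[0,0,0]],[[0,0,0],[0,0,0]],[[0,0,0],[0,0,0]],[[0,0,0],[0,0,0]]]}}

```text
t: 43.25
tool_pos: [0.5296, 0.0533, 0.3138]
orientation: [-0.067, -3.14, 0.0]
force: [0.5, -0.2, 0.2]
opening: 0.0583
gripper_force: 0.0
```

```bash
python3 - <<'E'
from h import *
where()
c=cam('top')
for s,e in cups(c): print(s,e.round(1),tojig(onz(c,*e,.03)).round(4))
c=cam('wrist')
for s,e in cups(c): print('w',s,e.round(1),tojig(onz(c,*e,.04)).round(4))
c=cam('scene'); hsv=cv2.cvtColor(c['frame'],cv2.COLOR_RGB2HSV); m=cv2.inRange(hsv,(170,150,60),(180,255,255))|cv2.inRange(hsv,(0,170,60),(4,255,255)); n,l,st,ce=cv2.connectedComponentsWithStats(m)
print('handle',proj(c,(.685,.0457,.2515)),[(st[i].tolist(),ce[i].round(1)) for i in range(1,n) if st[i][4]>20])
E
```

```text
t 43.25 tcp [0.5296 0.0533 0.3138] jig [-0.0275  0.0511] z 0.3138 txang-jig -0.0006 tilt [-0.001 -0.   ] q [ 0.   -0.07  1.52 -0.    1.69 -1.52] F [ 0.5 -0.2  0.2] op 0.0583 gf 0.0
[261 193  15  14 166] [268.1 199.7] [-0.0288  0.1241]
[306 195  14  15 161] [312.3 201.8] [-0.0322 -0.025 ]
[230 288  60  10 261] [259.6 292.8] [-0.3366  0.1392]
[304 388  22  12 193] [312.6 394.5] [-0.6475 -0.0427]
w [ 236  134   41   40 1270] [256.3 153.4] [-0.0322 -0.0218]
w [ 296  135   39   40 1233] [315.2 154.3] [-0.0307  0.0507]
w [ 354  135   41   41 1295] [374.3 155. ] [-0.0297  0.1236]
w [148 143  15  40 433] [154.9 162.7] [-0.0215 -0.1506]
handle [386.36115543 157.95829721] [([451, 98, 62, 49, 1741], array([483.1, 117.3])), ([384, 152, 10, 6, 21], array([388.7, 154.1]))]
```

The clamp is open and the cups still stand on their marks. Now cup A goes to the tray.

Request:
{"op": "jog_arm", "data": {"rows": [[[0,0.18,0.1],[0,0,0]],[[0,0.362,0.3],[0,0,0]],[[0,0.362,0.5],[0,0,0]],[[0,0.362,0.7],[0,0,0]],[[0,0.362,0.9],[0,0,0]]]}}

```text
t: 43.9
tool_pos: [0.532, 0.1262, 0.1326]
orientation: [0.065, 3.141, 0.0]
force: [-0.3, 0.8, 0.3]
opening: 0.0583
gripper_force: 0.0
```

Request:
{"op": "jog_arm", "data": {"rows": [[[0,0,0.1],[0,0,0]],[[0,0,0.2],[0,0,0]],[[0,0,0.2],[0,0,0]],[[0,0,0.2],[0,0,0]],[[0,0,0.2],[0,0,0]]]}}

```text
t: 44.4
tool_pos: [0.5332, 0.1259, 0.0959]
orientation: [0.067, 3.139, 0.001]
force: [-0.1, -0.5, 0.4]
opening: 0.0582
gripper_force: 0.0
```

```bash
python3 - <<'E'
from h import *
where()
E
```

```text
t 44.40 tcp [0.5332 0.1259 0.0959] jig [-0.0269  0.1237] z 0.0959 txang-jig -0.0005 tilt [0.002 0.   ] q [ 0.14  0.08  1.77  0.    1.29 -1.39] F [-0.1 -0.5  0.4] op 0.0582 gf 0.0
```

Request:
{"op": "jog_arm", "data": {"rows": [[[0.01,0,0.1],[0,0,0]],[[0.01,0,0.2],[0,0,0]],[[0.01,0,0.3],[0,0,0]],[[0.01,0,0.365],[0,0,0]],[[0.01,0,0.365],[0,0,0]]]}}

```text
t: 44.9
tool_pos: [0.5292, 0.1257, 0.0202]
orientation: [-0.067, -3.139, 0.0]
force: [-0.2, 0.1, -1.0]
opening: 0.0585
gripper_force: 0.0
```

Request:
{"op": "jog_arm", "data": {"rows": [[[0,0,0],[0,0,0]],[[0,0,0],[0,0,0]],[[0,0,0],[0,0,0]]]}}

```text
t: 45.2
tool_pos: [0.5311, 0.126, 0.0226]
orientation: [0.067, 3.139, 0.001]
force: [-0.6, -0.4, 0.1]
opening: 0.0579
gripper_force: 0.0
```

Request:
{"op": "jog_arm", "data": {"rows": [[[0,0,0],[0,0,0]],[[0,0,0],[0,0,0]],[[0,0,0],[0,0,0]],[[0,0,0],[0,0,0]],[[0,0,0],[0,0,0]]], "hand": 1}}

```text
t: 45.7
tool_pos: [0.5303, 0.1259, 0.0217]
orientation: [0.067, 3.14, 0.0]
force: [-0.7, 0.5, 5.2]
opening: 0.0457
gripper_force: 20.0
```

Request:
{"op": "jog_arm", "data": {"rows": [[[0,0,-0.1],[0,0,0]],[[0,0,-0.25],[0,0,0]],[[0,0,-0.4],[0,0,0]],[[0,0,-0.5],[0,0,0]],[[0,0,-0.5],[0,0,0]]]}}

```text
t: 46.2
tool_pos: [0.5322, 0.1261, 0.1245]
orientation: [0.067, 3.135, 0.001]
force: [1.0, -0.3, -0.7]
opening: 0.0454
gripper_force: 20.0
```

```bash
python3 - <<'E'
from h import *
where()
E
```

```text
t 46.20 tcp [0.5322 0.1261 0.1245] jig [-0.0279  0.1239] z 0.1245 txang-jig -0.0004 tilt [0.006 0.001] q [ 0.14  0.05  1.75 -0.    1.34 -1.39] F [ 1.  -0.3 -0.7] op 0.0454 gf 20.0
```

Request:
{"op": "jog_arm", "data": {"rows": [[[-0.05,0.2,0],[0,0,0]],[[-0.1,0.4,0],[0,0,0]],[[-0.15,0.6,0],[0,0,0]],[[-0.2,0.8,0],[0,0,0]],[[-0.22,1,0],[0,0,0]]]}}

```text
t: 46.7
tool_pos: [0.5821, 0.3247, 0.1185]
orientation: [-0.067, -3.139, 0.002]
force: [0.7, -0.6, -0.6]
opening: 0.046
gripper_force: 20.0
```

Request:
{"op": "jog_arm", "data": {"rows": [[[0,0.11,0],[0,0,0]],[[0,0.11,0],[0,0,0]],[[0,0.11,0.12],[0,0,0]],[[0,0.11,0.25],[0,0,0]],[[0,0.11,0.35],[0,0,0]]]}}

```text
t: 47.2
tool_pos: [0.582, 0.344, 0.0476]
orientation: [-0.067, -3.138, 0.003]
force: [0.1, 0.3, -1.2]
opening: 0.0457
gripper_force: 20.0
```

Request:
{"op": "jog_arm", "data": {"rows": [[[0,0,0],[0,0,0]],[[0,0,0],[0,0,0]],[[0,0,0],[0,0,0]],[[0,0,0],[0,0,0]]]}}

```text
t: 47.6
tool_pos: [0.5845, 0.346, 0.053]
orientation: [0.067, 3.138, 0.002]
force: [1.1, -0.6, 0.1]
opening: 0.0456
gripper_force: 20.0
```

```bash
python3 - <<'E'
from h import *
where()
c=cam('wrist'); cv2.imwrite('pics/w10.png',c['frame'][:,:,::-1])
c=cam('top'); cv2.imwrite('pics/t10.png',cv2.resize(c['frame'][160:250,160:330,::-1],None,fx=4,fy=4,interpolation=cv2.INTER_CUBIC))
hsv=cv2.cvtColor(imaging.read_camera('wrist')['frame'],cv2.COLOR_RGB2HSV)
E
```

```text
t 47.60 tcp [0.5845 0.346  0.053 ] jig [0.0151 0.3459] z 0.0530 txang-jig -0.0006 tilt [0.002 0.001] q [ 0.46  0.46  1.4  -0.    1.28 -1.07] F [ 1.1 -0.6  0.1] op 0.0456 gf 20.0
```

View pics/w10.png

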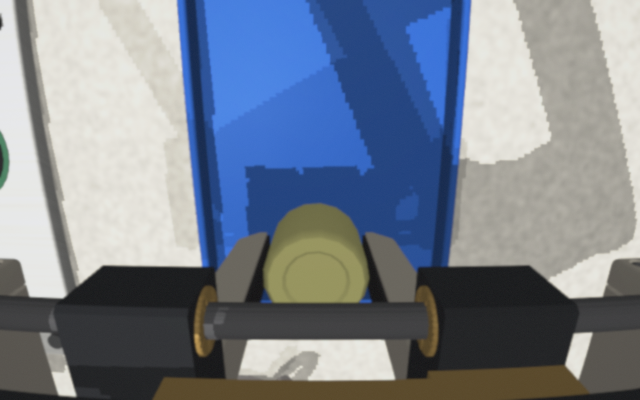

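The cup hangs inside the tray walls, at (315,255). I lower, release, and go back for cup B.

Request:
{"op": "jog_arm", "data": {"rows": [[[0,0,0.07],[0,0,0]],[[0,0,0.13],[0,0,0]],[[0,0,0.17],[0,0,0]],[[0,0,0.187],[0,0,0]],[[0,0,0.187],[0,0,0]]]}}

```text
t: 48.25
tool_pos: [0.5829, 0.3454, 0.0137]
orientation: [-0.067, -3.14, 0.001]
force: [-2.1, -2.3, 6.3]
opening: 0.0455
gripper_force: 20.0
```

Request:
{"op": "jog_arm", "data": {"rows": [[[0,0,0],[0,0,0]],[[0,0,0],[0,0,0]],[[0,0,0],[0,0,0]],[[0,0,0],[0,0,0]]], "hand": -0.25}}

```text
t: 48.65
tool_pos: [0.5832, 0.3456, 0.0134]
orientation: [-0.067, -3.14, 0.0]
force: [0.7, 0.1, -0.3]
opening: 0.0579
gripper_force: 0.0
```

Request:
{"op": "jog_arm", "data": {"rows": [[[0,0,-0.1],[0,0,0]],[[0,0,-0.25],[0,0,0]],[[0,0,-0.4],[0,0,0]],[[0,0,-0.55],[0,0,0]],[[0,0,-0.55],[0,0,0]]]}}

```text
t: 49.15
tool_pos: [0.5865, 0.3473, 0.1301]
orientation: [0.066, 3.133, 0.007]
force: [0.3, 0.2, 1.4]
opening: 0.0583
gripper_force: 0.0
```

Request:
{"op": "jog_arm", "data": {"rows": [[[0,0,0],[0,0,0]],[[0.05,-0.2,0],[0,0,0]],[[0.1,-0.45,0],[0,0,0]],[[0.15,-0.7,0],[0,0,0]],[[0.22,-0.9,0],[0,0,0]]]}}

```text
t: 49.65
tool_pos: [0.53, 0.1654, 0.1216]
orientation: [-0.067, -3.138, 0.002]
force: [0.5, -0.1, 0.4]
opening: 0.0583
gripper_force: 0.0
```

Request:
{"op": "jog_arm", "data": {"rows": [[[0,-0.2,0],[0,0,0]],[[0,-0.4,0],[0,0,0]],[[0,-0.578,0],[0,0,0]],[[0,-0.578,0.1],[0,0,0]],[[0,-0.578,0.2],[0,0,0]]]}}

```text
t: 50.15
tool_pos: [0.5263, 0.0508, 0.0823]
orientation: [-0.071, -3.14, 0.0]
force: [-0.3, 0.2, -0.7]
opening: 0.0583
gripper_force: 0.0
```

Request:
{"op": "jog_arm", "data": {"rows": [[[0,0,0],[0,0,0]],[[0,0,0],[0,0,0]],[[0,0,0],[0,0,0]],[[0,0,0],[0,0,0]]]}}

```text
t: 50.55
tool_pos: [0.5276, 0.0526, 0.0848]
orientation: [0.066, 3.139, 0.0]
force: [0.3, 0.2, 0.3]
opening: 0.0577
gripper_force: 0.0
```

```bash
python3 - <<'E'
from h import *
where()
c=cam('top')
for s,e in cups(c): print(s,e.round(1),tojig(onz(c,*e,.03)).round(4))
c=cam('wrist')
for s,e in cups(c): print('w',s,e.round(1),tojig(onz(c,*e,.035)).round(4))
E
```

```text
t 50.55 tcp [0.5276 0.0526 0.0848] jig [-0.0294  0.0503] z 0.0848 txang-jig 0.0001 tilt [0.002 0.   ] q [ 0.    0.05  1.83  0.    1.27 -1.53] F [0.3 0.2 0.3] op 0.0577 gf 0.0
[197 179  16  14 165] [204.3 185.7] [0.0135 0.3432]
[248 267  48   6 170] [270.6 269.1] [-0.259   0.1063]
[305 388  21  12 178] [313.1 394.5] [-0.6473 -0.0443]
w [ 157  172   87   84 5422] [200.  213.3] [-0.0312 -0.0233]
w [ 278  173   76   85 5101] [315.7 215.7] [-0.0295  0.0503]
```

Request:
{"op": "jog_arm", "data": {"rows": [[[0,0,0.1],[0,0,0]],[[0,0,0.2],[0,0,0]],[[0,0,0.28],[0,0,0]],[[0,0,0.31],[0,0,0]],[[0,0,0.31],[0,0,0]]]}}

```text
t: 51.15
tool_pos: [0.5263, 0.0524, 0.0213]
orientation: [-0.066, -3.139, 0.0]
force: [-0.4, -0.4, -0.5]
opening: 0.0583
gripper_force: 0.0
```

Request:
{"op": "jog_arm", "data": {"rows": [[[0,0,0],[0,0,0]],[[0,0,0],[0,0,0]],[[0,0,0],[0,0,0]]]}}

```text
t: 51.45
tool_pos: [0.5277, 0.0523, 0.0229]
orientation: [0.067, 3.139, 0.0]
force: [-0.1, 0.1, 0.7]
opening: 0.0576
gripper_force: 0.0
```

Request:
{"op": "jog_arm", "data": {"rows": [[[0,0,0],[0,0,0]],[[0,0,0],[0,0,0]],[[0,0,0],[0,0,0]],[[0,0,0],[0,0,0]],[[0,0,0],[0,0,0]]], "hand": 1}}

```text
t: 51.95
tool_pos: [0.5271, 0.0523, 0.0221]
orientation: [0.067, 3.14, -0.0]
force: [-0.9, 0.4, 3.3]
opening: 0.0458
gripper_force: 20.0
```

Request:
{"op": "jog_arm", "data": {"rows": [[[0,0,-0.1],[0,0,0]],[[0,0,-0.25],[0,0,0]],[[0,0,-0.4],[0,0,0]],[[0,0,-0.5],[0,0,0]],[[0,0,-0.5],[0,0,0]]]}}

```text
t: 52.45
tool_pos: [0.5292, 0.0523, 0.1251]
orientation: [0.066, 3.135, 0.0]
force: [0.5, 0.8, -0.9]
opening: 0.0462
gripper_force: 20.0
```

Request:
{"op": "jog_arm", "data": {"rows": [[[0.02,0.2,0],[0,0,0]],[[0.05,0.4,0],[0,0,0]],[[0.08,0.6,0],[0,0,0]],[[0.113,0.8,0],[0,0,0]],[[0.113,1,0],[0,0,0]]]}}

```text
t: 52.95
tool_pos: [0.511, 0.2542, 0.1196]
orientation: [-0.066, -3.138, 0.002]
force: [-0.1, 0.5, 0.6]
opening: 0.0455
gripper_force: 20.0
```

Request:
{"op": "jog_arm", "data": {"rows": [[[0,0.2,0],[0,0,0]],[[0,0.4,0],[0,0,0]],[[0,0.478,0],[0,0,0]],[[0,0.478,0.12],[0,0,0]],[[0,0.478,0.25],[0,0,0]]]}}

```text
t: 53.45
tool_pos: [0.517, 0.349, 0.0706]
orientation: [0.065, 3.14, -0.0]
force: [0.5, 0.3, -1.3]
opening: 0.0457
gripper_force: 20.0
```

Request:
{"op": "jog_arm", "data": {"rows": [[[0,0,0.1],[0,0,0]],[[0,0,0.1],[0,0,0]],[[0,0,0.1],[0,0,0]],[[0,0,0.1],[0,0,0]]]}}

```text
t: 53.85
tool_pos: [0.5177, 0.3486, 0.053]
orientation: [0.067, 3.139, 0.001]
force: [0.3, 0.6, -0.7]
opening: 0.0454
gripper_force: 20.0
```

```bash
python3 - <<'E'
from h import *
where()
c=cam('wrist')
for s,e in cups(c): print('w',s,e.round(1),tojig(onz(c,*e,.035)).round(4))
E
```

```text
t 53.85 tcp [0.5177 0.3486 0.053 ] jig [-0.0517  0.3457] z 0.0530 txang-jig -0.0008 tilt [0.001 0.001] q [ 0.51  0.32  1.58 -0.    1.24 -1.02] F [ 0.3  0.6 -0.7] op 0.0454 gf 20.0
w [ 262  202  108  102 8795] [315.6 257.6] [-0.038   0.3456]
w [ 278  339   75   39 2328] [315.  355.1] [0.0282 0.345 ]
```

Request:
{"op": "jog_arm", "data": {"rows": [[[0,0,0.07],[0,0,0]],[[0,0,0.13],[0,0,0]],[[0,0,0.17],[0,0,0]],[[0,0,0.185],[0,0,0]],[[0,0,0.185],[0,0,0]]]}}

```text
t: 54.4
tool_pos: [0.5165, 0.3483, 0.0146]
orientation: [-0.066, -3.14, 0.001]
force: [-2.6, -0.9, 3.7]
opening: 0.046
gripper_force: 20.0
```

Request:
{"op": "jog_arm", "data": {"rows": [[[0,0,0],[0,0,0]],[[0,0,0],[0,0,0]],[[0,0,0],[0,0,0]],[[0,0,0],[0,0,0]]], "hand": -0.25}}

```text
t: 54.8
tool_pos: [0.5168, 0.3485, 0.0146]
orientation: [-0.067, -3.141, 0.0]
force: [-0.3, -0.5, 0.5]
opening: 0.058
gripper_force: 0.0
```

Request:
{"op": "jog_arm", "data": {"rows": [[[0,0,-0.1],[0,0,0]],[[0,0,-0.25],[0,0,0]],[[0,0,-0.4],[0,0,0]],[[0,0,-0.55],[0,0,0]],[[0,0,-0.55],[0,0,0]]]}}

```text
t: 55.3
tool_pos: [0.5198, 0.3503, 0.1307]
orientation: [0.066, 3.133, 0.007]
force: [-0.8, 0.3, 0.4]
opening: 0.0582
gripper_force: 0.0
```

Request:
{"op": "jog_arm", "data": {"rows": [[[0,-0.2,0],[0,0,0]],[[-0.03,-0.4,0],[0,0,0]],[[-0.06,-0.6,0],[0,0,0]],[[-0.11,-0.8,0],[0,0,0]],[[-0.11,-1,0],[0,0,0]]]}}

```text
t: 55.8
tool_pos: [0.5305, 0.1461, 0.1241]
orientation: [-0.067, -3.141, 0.0]
force: [-0.8, -0.5, -0.6]
opening: 0.0585
gripper_force: 0.0
```

Request:
{"op": "jog_arm", "data": {"rows": [[[0,-0.25,0],[0,0,0]],[[0,-0.5,0],[0,0,0]],[[0,-0.7,0],[0,0,0]],[[0,-0.85,0.1],[0,0,0]],[[0,-0.85,0.2],[0,0,0]]]}}

```text
t: 56.3
tool_pos: [0.5233, -0.0258, 0.0844]
orientation: [0.073, 3.139, -0.002]
force: [0.6, 1.3, -0.1]
opening: 0.0582
gripper_force: 0.0
```

Request:
{"op": "jog_arm", "data": {"rows": [[[0,0,0],[0,0,0]],[[0,0,0],[0,0,0]],[[0,0,0],[0,0,0]],[[0,0,0],[0,0,0]]]}}

```text
t: 56.7
tool_pos: [0.524, -0.0214, 0.086]
orientation: [0.065, 3.139, -0.0]
force: [-0.7, 0.7, -0.3]
opening: 0.0581
gripper_force: 0.0
```

```bash
python3 - <<'E'
from h import *
where()
c=cam('top')
for s,e in cups(c): print(s,e.round(1),tojig(onz(c,*e,.03)).round(4))
c=cam('wrist')
for s,e in cups(c): print('w',s,e.round(1),tojig(onz(c,*e,.035)).round(4))
E
```

```text
t 56.70 tcp [ 0.524  -0.0214  0.086 ] jig [-0.0299 -0.0238] z 0.0860 txang-jig 0.0008 tilt [ 0.002 -0.   ] q [-0.14  0.03  1.84  0.    1.27 -1.67] F [-0.7  0.7 -0.3] op 0.0581 gf 0.0
[197 179  16  14 165] [204.3 185.7] [0.0135 0.3432]
[196 199  15  14 164] [203.  205.3] [-0.0538  0.3434]
[272 267  48   9 174] [295.7 269.9] [-0.2596  0.0235]
w [ 279  171   75   85 5057] [316. 214.] [-0.0308 -0.0236]
w [  92  208   30   60 1084] [106.8 239.1] [-0.013  -0.1632]
```

Request:
{"op": "jog_arm", "data": {"rows": [[[0,0,0.1],[0,0,0]],[[0,0,0.2],[0,0,0]],[[0,0,0.28],[0,0,0]],[[0,0,0.315],[0,0,0]],[[0,0,0.315],[0,0,0]]]}}

```text
t: 57.3
tool_pos: [0.5224, -0.0217, 0.0211]
orientation: [-0.066, -3.139, -0.0]
force: [-0.4, 0.0, -0.4]
opening: 0.0581
gripper_force: 0.0
```

Request:
{"op": "jog_arm", "data": {"rows": [[[0,0,0],[0,0,0]],[[0,0,0],[0,0,0]],[[0,0,0],[0,0,0]]]}}

```text
t: 57.6
tool_pos: [0.524, -0.0221, 0.0229]
orientation: [0.067, 3.139, -0.0]
force: [0.4, 0.9, -0.7]
opening: 0.0583
gripper_force: 0.0
```

Request:
{"op": "jog_arm", "data": {"rows": [[[0,0,0],[0,0,0]],[[0,0,0],[0,0,0]],[[0,0,0],[0,0,0]],[[0,0,0],[0,0,0]],[[0,0,0],[0,0,0]]], "hand": 1}}

```text
t: 58.1
tool_pos: [0.5234, -0.022, 0.0222]
orientation: [0.067, 3.14, -0.0]
force: [-0.6, 0.1, 3.9]
opening: 0.0456
gripper_force: 20.0
```

Request:
{"op": "jog_arm", "data": {"rows": [[[0,0,-0.1],[0,0,0]],[[0,0,-0.25],[0,0,0]],[[0,0,-0.4],[0,0,0]],[[0,0,-0.5],[0,0,0]],[[0,0,-0.5],[0,0,0]]]}}

```text
t: 58.6
tool_pos: [0.5254, -0.0224, 0.1251]
orientation: [0.067, 3.135, -0.001]
force: [0.7, 0.1, 0.3]
opening: 0.0453
gripper_force: 20.0
```

Request:
{"op": "jog_arm", "data": {"rows": [[[0.09,0.2,0],[0,0,0]],[[0.18,0.4,0],[0,0,0]],[[0.27,0.6,0],[0,0,0]],[[0.36,0.8,0],[0,0,0]],[[0.445,1,0],[0,0,0]]]}}

```text
t: 59.1
tool_pos: [0.4408, 0.1826, 0.1199]
orientation: [-0.067, -3.139, 0.001]
force: [1.4, 0.0, -2.2]
opening: 0.0459
gripper_force: 20.0
```

Request:
{"op": "jog_arm", "data": {"rows": [[[0,0.2,0],[0,0,0]],[[0,0.4,0],[0,0,0]],[[0,0.6,0],[0,0,0]],[[0,0.75,0],[0,0,0]],[[0,0.85,0],[0,0,0]]]}}

```text
t: 59.6
tool_pos: [0.4486, 0.3531, 0.1194]
orientation: [-0.064, -3.139, 0.002]
force: [1.0, -0.0, -0.8]
opening: 0.0456
gripper_force: 20.0
```

Request:
{"op": "jog_arm", "data": {"rows": [[[0,0,0],[0,0,0]],[[0,0,0.12],[0,0,0]],[[0,0,0.25],[0,0,0]],[[0,0,0.35],[0,0,0]],[[0,0,0.35],[0,0,0]]]}}

```text
t: 60.1
tool_pos: [0.4468, 0.3484, 0.0468]
orientation: [-0.067, -3.134, 0.008]
force: [-0.7, 0.9, -0.5]
opening: 0.0455
gripper_force: 20.0
```

Request:
{"op": "jog_arm", "data": {"rows": [[[0,0,0],[0,0,0]],[[0,0,0],[0,0,0]],[[0,0,0],[0,0,0]],[[0,0,0],[0,0,0]]]}}

```text
t: 60.5
tool_pos: [0.4507, 0.3518, 0.0531]
orientation: [0.067, 3.139, 0.002]
force: [-0.1, -0.7, -1.8]
opening: 0.0455
gripper_force: 20.0
```

```bash
python3 - <<'E'
from h import *
where()
E
```

```text
t 60.50 tcp [0.4507 0.3518 0.0531] jig [-0.1188  0.346 ] z 0.0531 txang-jig -0.0005 tilt [0.002 0.001] q [ 0.57  0.19  1.73 -0.    1.21 -0.96] F [-0.1 -0.7 -1.8] op 0.0455 gf 20.0
```

Request:
{"op": "jog_arm", "data": {"rows": [[[0,0,0.07],[0,0,0]],[[0,0,0.13],[0,0,0]],[[0,0,0.17],[0,0,0]],[[0,0,0.185],[0,0,0]],[[0,0,0.185],[0,0,0]]]}}

```text
t: 61.0
tool_pos: [0.4494, 0.351, 0.0144]
orientation: [-0.066, -3.14, 0.002]
force: [-2.5, -2.0, 4.6]
opening: 0.0458
gripper_force: 20.0
```

Request:
{"op": "jog_arm", "data": {"rows": [[[0,0,0],[0,0,0]],[[0,0,0],[0,0,0]],[[0,0,0],[0,0,0]],[[0,0,0],[0,0,0]]], "hand": -0.25}}

```text
t: 61.4
tool_pos: [0.4498, 0.3514, 0.0145]
orientation: [-0.067, -3.141, 0.0]
force: [-0.7, -0.6, 0.0]
opening: 0.0576
gripper_force: 0.0
```

Request:
{"op": "jog_arm", "data": {"rows": [[[0,0,-0.1],[0,0,0]],[[0,0,-0.25],[0,0,0]],[[0,0,-0.4],[0,0,0]],[[0,0,-0.6],[0,0,0]],[[0,0,-0.8],[0,0,0]]]}}

```text
t: 61.9
tool_pos: [0.4495, 0.3511, 0.1758]
orientation: [-0.067, -3.14, 0.001]
force: [1.0, 1.5, 1.1]
opening: 0.0581
gripper_force: 0.0
```

Request:
{"op": "jog_arm", "data": {"rows": [[[0,-0.2,0],[0,0,0]],[[0,-0.4,0],[0,0,0]],[[0,-0.6,0],[0,0,0]],[[0,-0.8,0],[0,0,0]],[[0,-0.8,0],[0,0,0]]]}}

```text
t: 62.4
tool_pos: [0.4431, 0.1879, 0.1748]
orientation: [0.072, 3.141, -0.002]
force: [0.5, 0.7, -0.2]
opening: 0.058
gripper_force: 0.0
```

Request:
{"op": "jog_arm", "data": {"rows": [[[0,-0.2,0],[0,0,0]],[[0,-0.4,0],[0,0,0]],[[0,-0.4,0],[0,0,0]],[[0,-0.4,0],[0,0,0]],[[0,-0.4,0],[0,0,0]]]}}

```text
t: 62.9
tool_pos: [0.4399, 0.1126, 0.1749]
orientation: [0.066, 3.141, 0.001]
force: [-0.3, 0.6, 0.1]
opening: 0.0583
gripper_force: 0.0
```

```bash
python3 - <<'E'
from h import *
where()
c=cam('top')
for s,e in cups(c,wh=30): print(s,e.round(1),onz(c,*e,.025).round(4),tojig(onz(c,*e,.025)).round(4))
hsv=cv2.cvtColor(c['frame'],cv2.COLOR_RGB2HSV); m=cv2.inRange(hsv,(18,180,60),(32,255,255)); m[:,:330]=0;m[:,360:]=0
ys,xs=np.nonzero(m); print('knob',cv2.minAreaRect(np.c_[xs,ys].astype('f4')))
m=cv2.inRange(hsv,(170,150,60),(180,255,255))|cv2.inRange(hsv,(0,170,60),(4,255,255)); n,l,st,ce=cv2.connectedComponentsWithStats(m)
print('handle',proj(c,(.685,.0457,.2515)),[(st[i].tolist(),ce[i].round(1)) for i in range(1,n) if st[i][4]>15])
s=cam('scene')
for q,e in cups(s): print('s',q,e.round(1))
for X in (.0138,-.053,-.12):
  cc,ss=np.cos(JY),np.sin(JY); w=JC+[cc*X-ss*.345,ss*X+cc*.345]; print(proj(s,(*w,.028)))
E
```

```text
t 62.90 tcp [0.4399 0.1126 0.1749] jig [-0.1196  0.1065] z 0.1749 txang-jig -0.0000 tilt [0.    0.001] q [ 0.14 -0.25  1.93  0.    1.46 -1.39] F [-0.3  0.6  0.1] op 0.0583 gf 0.0
[197 179  16  14 166] [204.3 185.7] [0.5835 0.3449 0.025 ] [0.0142 0.3447]
[271 193   7  32  69] [274.  208.7] [0.5008 0.1071 0.025 ] [-0.0586  0.1036]
[195 219   7  14  76] [198.1 225.6] [0.448  0.3628 0.025 ] [-0.122   0.3569]
[223 327  53  11 234] [248.7 333.1] [0.0963 0.1905 0.025 ] [-0.4662  0.17  ]
[295 387  31  13 281] [308.3 394.2] [-0.0945 -0.0007  0.025 ] [-0.6487 -0.0291]
knob ((344.7462158203125, 200.53079223632812), (4.8373541831970215, 13.271717071533203), 7.125016689300537)
handle [286.36288272 135.59710723] [([28, 132, 77, 73, 4335], array([ 65.8, 168.1])), ([282, 132, 9, 9, 76], array([286.2, 135.9]))]
s [309   3  23  29 506] [319.7  17. ]
s [190  50  38   9 255] [208.6  53.7]
s [178  67  23  34 545] [189.   83.5]
s [319  78  30   8 114] [333.2  82.1]
s [193 100  42   9 126] [213.2 105.3]
s [373 158   9  15  96] [376.5 165.2]
s [403 172  15  17 200] [410.2 180.1]
[410.03977797 179.56981144]
[394.1965853  172.27223552]
[379.1021583  165.34062342]
```

The middle cup isn't detected, possibly because of the arm's shadow. I clear the view and look again.

Request:
{"op": "jog_arm", "data": {"rows": [[[0,-0.2,0],[0,0,0]],[[0,-0.4,0],[0,0,0]],[[0,-0.6,0],[0,0,0]],[[0,-0.8,0],[0,0,0]],[[0,-1,0],[0,0,0]]]}}

```text
t: 63.5
tool_pos: [0.4314, -0.0887, 0.1749]
orientation: [0.064, 3.141, 0.0]
force: [0.4, 0.6, 0.3]
opening: 0.0579
gripper_force: 0.0
```

Request:
{"op": "jog_arm", "data": {"rows": [[[0,-0.2,0],[0,0,0]],[[0,-0.4,0],[0,0,0]],[[0,-0.6,0],[0,0,0]],[[0,-0.6,0],[0,0,0]],[[0,-0.6,0],[0,0,0]]]}}

```text
t: 64.0
tool_pos: [0.4264, -0.2078, 0.1746]
orientation: [-0.068, -3.14, -0.001]
force: [0.2, 0.6, -0.6]
opening: 0.0582
gripper_force: 0.0
```

```bash
python3 - <<'E'
from h import *
where()
for n in ('top','scene'):
  c=cam(n); hsv=cv2.cvtColor(c['frame'],cv2.COLOR_RGB2HSV)
  for s,e in cups(c): print(n,s,e.round(1),tojig(onz(c,*e,.025)).round(4))
E
```

```text
t 64.00 tcp [ 0.4264 -0.2078  0.1746] jig [-0.1196 -0.2141] z 0.1746 txang-jig -0.0014 tilt [-0.     0.001] q [-0.56 -0.19  1.88  0.    1.45 -2.09] F [ 0.2  0.6 -0.6] op 0.0582 gf 0.0
top [197 179  16  14 165] [204.3 185.7] [0.0143 0.3448]
top [196 199  15  14 165] [203.  205.3] [-0.0531  0.345 ]
top [195 219  15  13 164] [201.7 225.3] [-0.1209  0.3449]
top [330 306  47  29 211] [353.5 320.7] [-0.4175 -0.1694]
scene [190  50  21   9  87] [199.5  55.1] [-1.9293  0.6703]
scene [193 101  61  14 241] [225.3 109.4] [-0.948   0.2476]
scene [373 158   9  15 101] [376.5 165.1] [-0.1308  0.3439]
scene [403 172  15  17 200] [410.2 180.1] [0.0133 0.3472]
```

All three cups stand in the tray at their planned places, the clamp is fully open, the knob is at red and the arm is clear.

```bash
python3 -c "
from plant import robot
print(robot.close_job())"
```

```text
the job is handed in; nothing more can be done
None
```

The job is handed in: all three cups were clamped, the knob was turned to green and back to red, and the cups now stand upside down in the blue tray with the clamp open; the hand-in returned no verdict.

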